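Refill and close two pipette-tip boxes

ROBOT

A 6-joint arm with a two-finger parallel gripper is mounted at the origin on the work surface. World frame = base frame: x ahead of the robot, y to its left, z up, the work surface at z = 0. Lengths are in m, angles in degrees, forces in N, time in s.
With the tool pointing down it reaches from about 0.4 to 0.825 m from the base axis. Payload 7 kg.
Tool frame: the origin (TCP) lies between the finger pads; the fingertips stand 11 mm ahead of it and the grasp point (between the pads) lies 8 mm behind it; z points along the fingers, y is the direction in which the jaws open and shut (so a half turn about z gives the same grasp; the last joint's range is limited). The gripper opens to 88 mm and grips with 3 to 60 N. Pads are 19 mm wide; open, the fingers measure 130 mm over their backs; the gripper's body (78 mm by 193 mm) begins 47 mm behind the grasp point.
Start: joints at [92.997, 20.546, 0.682, 0, -70.136, -16.507], TCP at [0.158, 0.656, 0.238] pointing down, gripper open.
Joint ranges: [-176.03, 176.03], [-82.01, 121.73], [-58.28, 71.71], [-173.87, 95.51], [-174.79, -0.11], [-173.66, 173.66]. Speed limits (degrees/s): [136.94, 136.94, 172.46, 180, 180, 180].

INTERFACE

Orientations are given as [roll, pitch, yaw] about the fixed x, y, z axes, in that order (R = Rz(yaw) Ry(pitch) Rx(roll)).
In Python, from plant import r gives the robot as it stands.
- The arm moves only by the shell command python3 -m inch 'ROWS' [OPENING] [FORCE]. ROWS is JSON, a list of rows, each an object of numbers: "x", "y", "z": the shift along the tool's x, y, z as a fraction of full scale; "yaw": the turn about the tool's z as a fraction of full scale. In form: [{"x": .., "y": .., "z": .., "yaw": ..}, ...]. A call has 1 to 5 rows; each row shifts and turns the pose as measured when the row begins, along the tool's axes as they then stand; what a row does not reach is not made up. Full scale, the value 1, is 0.025 m for a shift and 4 degrees for a turn. A row lasts 1/12 s, in which the tool goes at most 41.7 mm and 7.16 degrees, less where a joint would pass 70% of its speed; a pose out of reach is approached as far as the arm can. A call with a number of a shift or a turn outside -1 to 1 is refused whole. A call with a gripper value outside its range is refused whole. OPENING is the opening, from -1 (shut) to 1 (fully open), set as the call begins (- or left out, the last holds). The fingers move at their own pace and stop on an object; FORCE is the grip in N (left out, the last holds). Time passes only in rows, so rows that do not move let the fingers close. It gives the time, the measured TCP pose, the force and the opening at its end, in the units of the state.
- r.get_state(): the state, without advancing time (a new reading comes with each control period).
- r.capture(name): name is "scene" or "top" or "wrist"; returns (picture, depth): 400x640x3 uint8, red, green, blue; 400x640 float32, m along the optical axis (not along the pixel's ray), 0 where there is no reading.
- r.camera_info(name): a dict with "mtx" (3x3 intrinsics, pixels), "k1" (the pictures are not rectified: a ray, as slopes to the right and down, at radius r is drawn at 1 + k1 r^2 times it, then the intrinsics apply), "pose" (4x4, takes a point from camera to world coordinates). Camera axes: x right, y down, z forward; pixel columns grow to the right and rows downward; lengths in m; the calibration is good to about 2 mm. A picture is of the moment at which its call begins: read the wrist's pose just before it. camera_info takes no time and is no camera call; for the wrist camera it gives the pose at the moment of the call.
- r.close_job(): hands the job in, once; it reports no verdict.
The state is a dict: "time_s": time; "joints": joint angles; "qd": joint speeds; "joint_torque": joint torques, N m; "tcp_pos": TCP position; "eef_rot": TCP orientation; "contact_force": force on the tool from outside, world axes, zero at the start; "moment": the same for the moment, N m; "gripper_width": finger opening in m.
Only numpy, scipy, OpenCV 4.12 (cv2) and the standard library are available. Lean on these libraries where they do the work, as an engineer would, in place of code of your own. Each camera call takes 0.05 s, during which the arm holds its last target. There are 200 camera calls.

TASK

Get the two pipette-tip boxes ready for the next class: first lower the rack of yellow tips into the yellow box and the rack of blue tips into the blue box, each fully home with its plate resting on the box rim; once a box has its rack, close it with the lid of its own colour, sitting flat and square on the rack's plate. Set every piece down gently instead of dropping it, let go of it, and leave the tube rack and the beaker undisturbed.

Things in the scene. Friction and masses are not known exactly. Their poses are not given: they have to be found in the camera images.
- yellow_box: Lower half of a pipette-tip box: yellow plastic, open at the top, 96 (x) by 56 (y) by 50 mm high, walls and floor 3 mm, so the opening is 90 by 50 mm. Loose, about 0.2 kg, standing upright on the bench; it stays there, nothing needs to move it. Origin: centre of its underside. x runs along its length, z up.
- yellow_rack_mid (a point): Rack: 45 yellow tip ends on an off-white plate. Point: its centre, 33 mm above its foot (66 high). Plate 104 (x) by 64 (y) mm, from 9 to 23 mm above the point: grip its long edges. On it a step 89x49x4, tips 6 higher. Below it a 42 mm skirt, 80x37 at the foot, 87x44 at the top, goes into the box until the plate rests on the rim: point 41 mm above box origin. Symmetric; x long, z up.
- yellow_lid_mid (a point): Lid: plain yellow, closed top up, 102 (x) by 62 (y) by 35 mm high, hollow and open below (97 by 57 inside). Point: its middle, 17 mm above its lower edge. Grip it across the long sides. It stands on the rack's plate around the raised step, with 4 mm play each way; its point is then 40 mm above the rack's point. Either way round is right. x along its length, z up.
- blue_box: Lower half of a pipette-tip box: blue plastic, open at the top, 96 (x) by 56 (y) by 50 mm high, walls and floor 3 mm, so the opening is 90 by 50 mm. Loose, about 0.2 kg, standing upright on the bench; it stays there, nothing needs to move it. Origin: centre of its underside. x runs along its length, z up.
- blue_rack_mid (a point): Rack: 45 blue tip ends on an off-white plate. Point: its centre, 33 mm above its foot (66 high). Plate 104 (x) by 64 (y) mm, from 9 to 23 mm above the point: grip its long edges. On it a step 89x49x4, tips 6 higher. Below it a 42 mm skirt, 80x37 at the foot, 87x44 at the top, goes into the box until the plate rests on the rim: point 41 mm above box origin. Symmetric; x long, z up.
- blue_lid_mid (a point): Lid: plain blue, closed top up, 102 (x) by 62 (y) by 35 mm high, hollow and open below (97 by 57 inside). Point: its middle, 17 mm above its lower edge. Grip it across the long sides. It stands on the rack's plate around the raised step, with 4 mm play each way; its point is then 40 mm above the rack's point. Either way round is right. x along its length, z up.
- tube_rack: Bystander: beige microtube rack with some capped tubes, 100 (x) by 50 (y) mm, 39 mm high to the caps. Origin: centre of its underside. Leave it where it stands.
- beaker: Bystander: small clear beaker, 58 mm across the rim, 70 mm high. Origin: centre of its underside. Leave it where it stands.

How it is judged:
By the outcome, as a careful person would: the job done as asked, in the order asked, and still so for the second after the job is handed in, with the robot touching nothing.
It also fails if it takes over 112 s, if anything falls off the work surface, if the arm or the gripper's body presses on something with over 40 N, if the wrist force passes 120 N, or if a joint passes its speed limit or range.

## Working session

There is one attempt and no reset: what is moved stays moved. The work goes in short steps, Python scripts to look and compute and a shell command to move; the robot and the scene stay as the last step left them, time stands still between calls to the robot, and variables do not carry over. Pictures are saved under pics/ and viewed, about 12 in all and at most 16, crops included, and the job is handed in when it is done.

```bash
ls; mkdir -p pics; cat > h.py <<'E'
import numpy as np, cv2, json
from plant import r
def snap(n, fn):
    ci=r.camera_info(n); p,d=r.capture(n)
    cv2.imwrite('pics/'+fn+'.png', p[:,:,::-1]); np.savez('pics/'+fn+'.npz',p=p,d=d,m=ci['mtx'],k=ci['k1'],T=ci['pose'])
    return p,d,ci
def cloud(fn):
    z=np.load('pics/'+fn+'.npz'); d=z['d']; h,w=d.shape
    u,v=np.meshgrid(np.arange(w),np.arange(h))
    uv=np.stack([u,v],-1).reshape(-1,1,2).astype(np.float64)
    s=cv2.undistortPoints(uv,z['m'].astype(float),np.array([float(z['k']),0,0,0])).reshape(h,w,2)
    P=np.concatenate([s*d[...,None],d[...,None]],-1)
    T=z['T']; W=P@T[:3,:3].T+T[:3,3]; W[d==0]=np.nan
    return z['p'],W
E
python3 - <<'E'
from h import *
s=r.get_state(); print(s)
for n in('scene','top'): print(n,snap(n,n+'0')[2])
E
```

```text
pics
{'time_s': 0.0, 'joints': array([ 9.29982730e+01,  2.05901394e+01,  6.33996268e-01, -2.15376141e-02,
       -7.01379371e+01, -1.65089855e+01]), 'qd': array([-0.01812739, -0.04524155, -0.09561856,  0.06105013,  0.03618295,
       -0.01585356]), 'joint_torque': array([ 5.11237213e-04, -5.82718277e+01,  2.93062645e+01,  6.99768305e+00,
        7.06877807e-03, -1.49211683e-04]), 'tcp_pos': array([0.15758131, 0.65584668, 0.23663455]), 'eef_rot': array([ 1.79904044e+02, -7.32492656e-03, -1.35180406e+01]), 'contact_force': array([-0.10049524, -0.03793777, -0.45183987]), 'moment': array([ 0.0164481 , -0.0028253 ,  0.05084237]), 'gripper_width': 0.08764973518470548}
scene {'mtx': array([[364.06447601,   0.        , 313.72747603],
       [  0.        , 364.06447601, 197.1297639 ],
       [  0.        ,   0.        ,   1.        ]]), 'k1': -0.03159510688384934, 'pose': array([[ 0.25049306,  0.75636152, -0.60429337,  1.01028821],
       [ 0.96807312, -0.20173013,  0.14879312, -0.1235573 ],
       [-0.00936279, -0.62227181, -0.78274526,  0.67681933],
       [ 0.        ,  0.        ,  0.        ,  1.        ]])}
top {'mtx': array([[471.43384685,   0.        , 327.55570454],
       [  0.        , 471.43384685, 195.14354098],
       [  0.        ,   0.        ,   1.        ]]), 'k1': -0.04842044560005212, 'pose': array([[ 0.02359989, -0.99801625,  0.05836625,  0.47448445],
       [-0.99967759, -0.02410567, -0.0079766 ,  0.00187794],
       [ 0.00936773, -0.05815919, -0.99826337,  1.18847438],
       [ 0.        ,  0.        ,  0.        ,  1.        ]])}
```

View pics/top0.png

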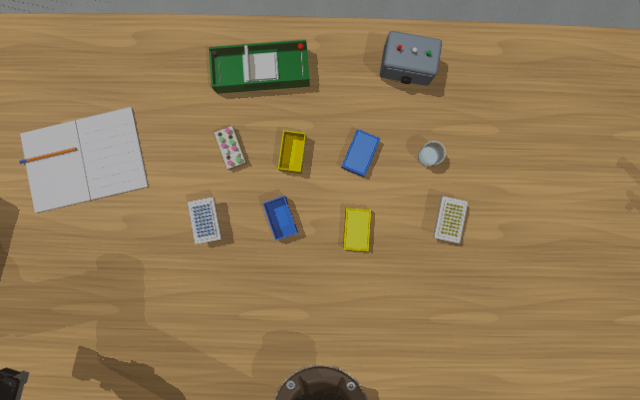

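View pics/scene0.png

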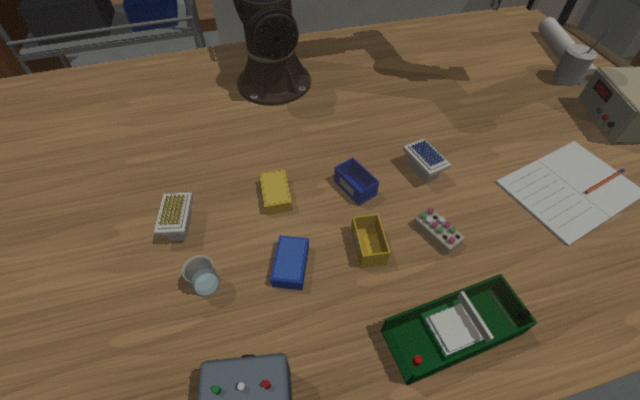

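Top view: yellow box (292,151), blue box (280,218), blue rack (204,220), yellow rack (451,220), yellow lid (357,230), blue lid (361,153), beaker (432,154), tube rack (230,147).

```bash
cat >> h.py <<'E'
def rect(W,c,zlo,zhi,R=40):
    u,v=c; w=W[max(0,v-R):v+R,max(0,u-R):u+R]
    m=((w[...,2]>zlo)&(w[...,2]<zhi)).astype(np.uint8)
    n,l,st,_=cv2.connectedComponentsWithStats(m)
    k=1+np.argmax(st[1:,4]); q=w[l==k]
    (cx,cy),(a,b),t=cv2.minAreaRect((q[:,:2]*1000).astype(np.float32))
    if a<b: a,b,t=b,a,t+90
    t=(t+90)%180-90
    return np.round([cx,cy,a,b,t,1000*np.median(q[:,2])],1), len(q)
E
python3 - <<'E'
from h import *
p,W=cloud('top0')
print('table z',np.nanmedian(W[250:300,200:500,2]))
for n,c,lo,hi in [('ybox',(292,151),.035,.06),('bbox',(280,218),.035,.06),('brack',(204,220),.045,.08),('yrack',(451,220),.045,.08),('ylid',(357,230),.025,.05),('blid',(361,153),.025,.05),('beak',(432,154),.03,.09),('tube',(230,147),.02,.06)]:
    print(n,*rect(W,c,lo,hi,33))
E
```

```text
table z -0.0007752269741663209
ybox [647.1  83.5  96.9  56.7  -5.9  47.5] 218
bbox [482.9 107.8  96.8  56.8  21.5  48.5] 202
brack [472.7 289.4 104.   64.1  12.9  58.4] 1125
yrack [ 489.3 -305.5  104.3   63.1  -10.7   58.7] 1108
ylid [459.8 -81.1 102.   62.   -2.5  33.8] 1059
blid [650.3 -86.3 102.9  62.1 -21.5  33.9] 1034
beak [ 648.8 -260.2   56.1   56.1  -63.2   59.6] 263
tube [656.2 240.7 101.7  50.8  22.   28.1] 819
```

```bash
cat > go.py <<'E'
# python3 go.py x y z(mm) yaw : print units needed, in current tool frame (translate first, then turn)
import sys, numpy as np
from plant import r
from scipy.spatial.transform import Rotation as Ro
x,y,z,yaw=map(float,sys.argv[1:5]); s=r.get_state(); R=Ro.from_euler('xyz',s['eef_rot'],degrees=True)
d=R.inv().apply(np.array([x,y,z])/1000-s['tcp_pos'])/0.025
t=(s['eef_rot'][2]-yaw+90)%180-90
Rt=Ro.from_euler('xyz',[180,0,yaw],degrees=True); d2=Rt.inv().apply(np.array([x,y,z])/1000-s['tcp_pos'])/0.025
print('t',round(s['time_s'],2),'tcp',np.round(s['tcp_pos']*1000,1),np.round(s['eef_rot'],1),'F',np.round(s['contact_force'],1),'w',round(s['gripper_width']*1000,1))
print('xyz units now-frame',np.round(d,2),'| target-frame',np.round(d2,2),'| yaw units',round(t/4,2))
E
python3 go.py 472.7 289.4 130 12.9
```

```text
t 0.1 tcp [157.6 655.9 236.7] [179.9  -0.  -13.5] F [-0.4  0.7  0.1] w 87.6
xyz units now-frame [15.68 11.3   4.29] | target-frame [ 9.01 17.1   4.27] | yaw units -6.6
```

```bash
python3 -m inch '[{"x":0.98,"y":0.7,"z":0.1},{"x":0.98,"y":0.7,"z":0.2},{"x":0.98,"y":0.7,"z":0.2},{"x":0.98,"y":0.7,"z":0.2},{"x":0.98,"y":0.7,"z":0.2}]' 1 30
python3 -m inch '[{"x":0.98,"y":0.7,"z":0.2},{"x":0.98,"y":0.7,"z":0.2},{"x":0.98,"y":0.7,"z":0.2},{"x":0.98,"y":0.7,"z":0.2},{"x":0.98,"y":0.7,"z":0.2}]'
python3 -m inch '[{"yaw":-1},{"yaw":-1},{"yaw":-1},{"yaw":-1},{"yaw":-1}]'
python3 go.py 472.7 289.4 130 12.9
```

```text
t 0.1 tcp [157.6 655.9 236.7] [179.9  -0.  -13.5] F [-0.4  0.7  0.1] w 87.6
xyz units now-frame [15.68 11.3   4.29] | target-frame [ 9.01 17.1   4.27] | yaw units -6.6validation failed for argument at $[0]...
validation failed for argument at $[0]...
validation failed for argument at $[0]...
```

```bash
python3 -m inch '[{"x":0.98,"y":0.7,"z":0.1,"yaw":0},{"x":0.98,"y":0.7,"z":0.2,"yaw":0},{"x":0.98,"y":0.7,"z":0.2,"yaw":0},{"x":0.98,"y":0.7,"z":0.2,"yaw":0},{"x":0.98,"y":0.7,"z":0.2,"yaw":0}]' 1 30
python3 go.py 472.7 289.4 130 12.9
```

```text
time_s: 0.52
tcp_pos: [0.2554, 0.5417, 0.2105]
eef_rot: [179.8, -0.0, -13.1]
contact_force: [0.7, 0.5, -1.1]
gripper_width: 0.0877
t 0.52 tcp [255.4 541.7 210.5] [179.8  -0.  -13.1] F [ 0.7  0.5 -1.1] w 87.7
xyz units now-frame [10.76  7.84  3.26] | target-frame [ 6.22 11.78  3.22] | yaw units -6.51
```

```bash
python3 -m inch '[{"x":1,"y":0.73,"z":0.3,"yaw":0},{"x":1,"y":0.73,"z":0.3,"yaw":0},{"x":1,"y":0.73,"z":0.3,"yaw":0},{"x":1,"y":0.73,"z":0.3,"yaw":0},{"x":1,"y":0.73,"z":0.3,"yaw":0}]'
python3 -m inch '[{"x":1,"y":0.73,"z":0.2,"yaw":0},{"x":1,"y":0.73,"z":0.2,"yaw":0},{"x":1,"y":0.73,"z":0.2,"yaw":0},{"x":1,"y":0.73,"z":0.2,"yaw":0},{"x":1,"y":0.73,"z":0.2,"yaw":0}]'
python3 -m inch '[{"x":0,"y":0,"z":0.2,"yaw":-1},{"x":0,"y":0,"z":0.2,"yaw":-1},{"x":0,"y":0,"z":0.2,"yaw":-1},{"x":0,"y":0,"z":0,"yaw":-1},{"x":0,"y":0,"z":0,"yaw":-1}]'
python3 go.py 472.7 289.4 130 12.9
```

```text
time_s: 0.93
tcp_pos: [0.3596, 0.4173, 0.1712]
eef_rot: [179.7, 0.0, -13.0]
contact_force: [1.1, -0.2, 0.3]
gripper_width: 0.0877
time_s: 1.35
tcp_pos: [0.4634, 0.2921, 0.1439]
eef_rot: [179.5, 0.1, -13.0]
contact_force: [-0.3, 0.5, -0.0]
gripper_width: 0.0881
time_s: 1.77
tcp_pos: [0.4659, 0.2836, 0.125]
eef_rot: [179.4, 0.5, 7.1]
contact_force: [-0.2, -0.9, -0.2]
gripper_width: 0.0876
t 1.77 tcp [465.9 283.6 125. ] [179.4   0.5   7.1] F [-0.2 -0.9 -0.2] w 87.6
xyz units now-frame [ 0.3  -0.19 -0.2 ] | target-frame [ 0.32 -0.16 -0.2 ] | yaw units -1.44
```

```bash
python3 -m inch '[{"x":0.3,"y":-0.17,"z":0,"yaw":-0.72},{"x":0,"y":0,"z":0,"yaw":-0.72},{"x":0,"y":0,"z":0,"yaw":0},{"x":0,"y":0,"z":0,"yaw":0}]'
python3 - <<'E'
from h import *
snap('wrist','w1'); p,W=cloud('w1')
z=W[...,2]; print(np.isfinite(z).mean(), np.nanmin(z))
m=(z>.045)&(z<.08)&(np.hypot(W[...,0]-.473,W[...,1]-.289)<.075)
q=(W[m][:,:2]*1000).astype(np.float32); print(cv2.minAreaRect(q),np.median(z[m]))
E
python3 go.py 472.7 289.4 41 12.9
```

```text
time_s: 2.1
tcp_pos: [0.4722, 0.2876, 0.1233]
eef_rot: [179.3, 0.8, 13.3]
contact_force: [0.2, 0.4, -0.1]
gripper_width: 0.0877
0.996015625 -0.002636229785212496
((472.82550048828125, 291.0355529785156), (104.3726806640625, 64.21980285644531), 12.415867805480957) 0.06087148435054553
t 2.15 tcp [472.1 287.5 123.2] [179.3   0.8  13.3] F [-0.2 -0.2  0.3] w 88.0
xyz units now-frame [ 0.09 -0.11  3.29] | target-frame [ 0.04 -0.07  3.29] | yaw units 0.09
```

View pics/w1.png

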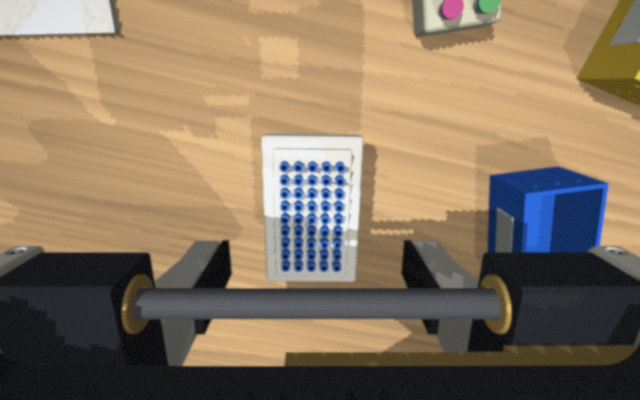

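Wrist view: blue rack centred (plate at px 262–362, 135–282) between open fingers; depth gives (472.8, 291.0), 12.4°, agreeing with the top camera. Descend.

```bash
python3 -m inch '[{"x":0.05,"y":-0.12,"z":0.8,"yaw":0.1},{"x":0.03,"y":0,"z":0.8,"yaw":0},{"x":0,"y":0,"z":0.8,"yaw":0},{"x":0,"y":0,"z":0.4,"yaw":0},{"x":0,"y":0,"z":0.2,"yaw":0}]'
python3 go.py 472.8 290.4 41 12.7
```

```text
time_s: 2.57
tcp_pos: [0.4737, 0.2913, 0.0482]
eef_rot: [179.5, 0.5, 12.5]
contact_force: [-0.0, 0.3, 0.7]
gripper_width: 0.0875
t 2.57 tcp [473.7 291.3  48.2] [179.5   0.5  12.5] F [-0.   0.3  0.7] w 87.5
xyz units now-frame [-0.04  0.03  0.29] | target-frame [-0.04  0.03  0.29] | yaw units -0.06
```

```bash
python3 -m inch '[{"x":-0.04,"y":0.03,"z":0.25,"yaw":0},{"x":0,"y":0,"z":0,"yaw":0}]'
python3 -m inch '[{"x":0,"y":0,"z":0,"yaw":0},{"x":0,"y":0,"z":0,"yaw":0},{"x":0,"y":0,"z":0,"yaw":0},{"x":0,"y":0,"z":0,"yaw":0},{"x":0,"y":0,"z":0,"yaw":0}]' -1 30
python3 -m inch '[{"x":0,"y":0,"z":0,"yaw":0},{"x":0,"y":0,"z":0,"yaw":0},{"x":0,"y":0,"z":0,"yaw":0}]'
python3 go.py 472.8 290.4 41 12.7
```

```text
time_s: 2.73
tcp_pos: [0.4724, 0.2897, 0.0408]
eef_rot: [179.4, 0.6, 12.4]
contact_force: [-0.6, -0.1, 0.4]
gripper_width: 0.0874
time_s: 3.15
tcp_pos: [0.4736, 0.291, 0.0436]
eef_rot: [179.6, 0.4, 12.4]
contact_force: [0.2, -0.4, -1.4]
gripper_width: 0.0637
time_s: 3.4
tcp_pos: [0.4737, 0.2912, 0.0442]
eef_rot: [179.6, 0.3, 12.4]
contact_force: [0.2, -0.5, -0.7]
gripper_width: 0.0641
t 3.4 tcp [473.7 291.2  44.2] [179.6   0.3  12.4] F [ 0.2 -0.5 -0.7] w 64.1
xyz units now-frame [-0.04  0.02  0.13] | target-frame [-0.04  0.02  0.13] | yaw units -0.08
```

```bash
python3 -m inch '[{"x":0,"y":0,"z":-0.2,"yaw":0},{"x":0,"y":0,"z":-0.6,"yaw":0},{"x":0,"y":0,"z":-1,"yaw":0},{"x":0,"y":0,"z":-1,"yaw":0},{"x":0,"y":0,"z":-0.7,"yaw":0}]'
python3 go.py 482.9 107.8 145 21.5
```

```text
time_s: 3.82
tcp_pos: [0.4715, 0.2891, 0.1308]
eef_rot: [179.2, 0.9, 12.3]
contact_force: [0.2, 0.7, -1.0]
gripper_width: 0.0637
t 3.82 tcp [471.5 289.1 130.8] [179.2   0.9  12.3] F [ 0.2  0.7 -1. ] w 63.7
xyz units now-frame [-1.11  7.19 -0.45] | target-frame [-2.23  6.91 -0.57] | yaw units -2.29
```

```bash
python3 -m inch '[{"x":-0.14,"y":0.5,"z":-0.2,"yaw":0},{"x":-0.14,"y":0.9,"z":-0.2,"yaw":0},{"x":-0.14,"y":0.9,"z":-0.1,"yaw":0},{"x":-0.14,"y":0.9,"z":0,"yaw":0},{"x":-0.14,"y":0.9,"z":0,"yaw":0}]'
python3 -m inch '[{"x":-0.14,"y":0.9,"z":0,"yaw":0},{"x":-0.14,"y":0.9,"z":0,"yaw":0},{"x":-0.14,"y":0.8,"z":0,"yaw":-0.7},{"x":0,"y":0.3,"z":0,"yaw":-0.8},{"x":0,"y":0,"z":0,"yaw":-0.8}]'
python3 go.py 482.9 107.8 145 21.5
```

```text
time_s: 4.23
tcp_pos: [0.4778, 0.1855, 0.1504]
eef_rot: [179.5, 0.4, 12.7]
contact_force: [0.7, -0.1, -1.5]
gripper_width: 0.0637
time_s: 4.65
tcp_pos: [0.4799, 0.1018, 0.1504]
eef_rot: [179.6, 0.7, 21.9]
contact_force: [-0.3, 0.8, -0.7]
gripper_width: 0.0637
t 4.65 tcp [479.9 101.8 150.4] [179.6   0.7  21.9] F [-0.3  0.8 -0.7] w 63.7
xyz units now-frame [ 0.2  -0.18  0.21] | target-frame [ 0.2  -0.18  0.21] | yaw units 0.1
```

```bash
python3 -m inch '[{"x":0.2,"y":-0.18,"z":0.1,"yaw":0.1},{"x":0,"y":0,"z":0,"yaw":0},{"x":0,"y":0,"z":0,"yaw":0}]'
python3 go.py 482.9 107.8 145 21.5
python3 - <<'E'
from h import *
snap('wrist','w2'); snap('scene','s2')
p,W=cloud('w2'); z=W[...,2]
for lo,hi in((.14,.157),(.04,.06)):
  m=(z>lo)&(z<hi)&(np.hypot(W[...,0]-.483,W[...,1]-.108)<.075)
  q=(W[m][:,:2]*1000).astype(np.float32)
  if len(q)>50: print(lo,len(q),cv2.minAreaRect(q),np.median(z[m]))
h=np.histogram(z[(np.hypot(W[...,0]-.483,W[...,1]-.108)<.06)],bins=np.arange(0,.22,.005)); print([(round(b,3),int(a)) for a,b in zip(*h) if a>100])
E
```

```text
time_s: 4.9
tcp_pos: [0.4818, 0.106, 0.1471]
eef_rot: [179.6, 0.8, 21.3]
contact_force: [0.5, 0.1, -1.4]
gripper_width: 0.0638
t 4.9 tcp [481.8 106.  147.1] [179.6   0.8  21.3] F [ 0.5  0.1 -1.4] w 63.8
xyz units now-frame [ 0.07 -0.05  0.08] | target-frame [ 0.07 -0.05  0.08] | yaw units -0.06
0.14 1610 ((509.17095947265625, 117.8112564086914), (45.65574645996094, 95.96607208251953), 23.003414154052734) 0.15169786793710133
0.04 814 ((517.8607177734375, 122.86913299560547), (23.93678092956543, 55.926239013671875), 19.49560546875) 0.05049615930533033
[(np.float64(0.0), 3425), (np.float64(0.005), 172), (np.float64(0.035), 104), (np.float64(0.04), 133), (np.float64(0.045), 167), (np.float64(0.05), 514), (np.float64(0.14), 156), (np.float64(0.145), 411), (np.float64(0.15), 718), (np.float64(0.155), 2371), (np.float64(0.16), 11299), (np.float64(0.165), 5357), (np.float64(0.17), 5400), (np.float64(0.175), 633), (np.float64(0.18), 668), (np.float64(0.185), 236), (np.float64(0.19), 335), (np.float64(0.195), 413), (np.float64(0.2), 488), (np.float64(0.205), 1171), (np.float64(0.21), 1899)]
```

View pics/w2.png

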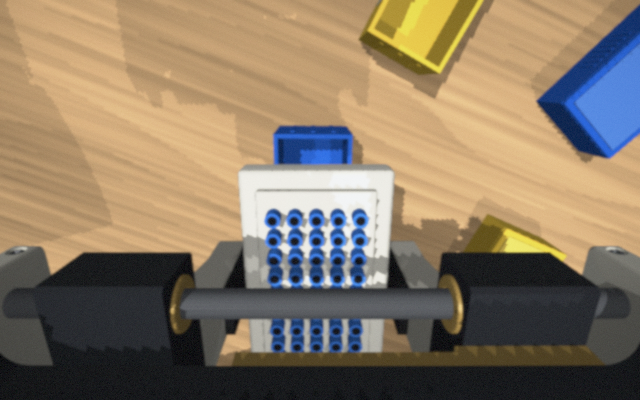

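Wrist view: held rack plate (240–392 px wide, far edge row ~167) square over the blue box (274–352, row ~128). Check the offset of far ends numerically.

```bash
cat >> h.py <<'E'
def ends(fn,cx,cy,yaw,zs,bx=(0.02,.075),hw=.045):
    """far-end: percentiles of local x max and y extents for z bands, local frame at (cx,cy,yaw)"""
    p,W=cloud(fn); c,s=np.cos(np.radians(yaw)),np.sin(np.radians(yaw))
    dx,dy=W[...,0]-cx/1000,W[...,1]-cy/1000; X=c*dx+s*dy; Y=-s*dx+c*dy
    for lo,hi in zs:
        m=(W[...,2]>lo)&(W[...,2]<hi)&(X>bx[0])&(X<bx[1])&(abs(Y)<hw)
        q=np.c_[X[m],Y[m]]*1000; r_=cv2.minAreaRect(q.astype(np.float32))
        print(lo,len(q),'xmax',np.percentile(q[:,0],99).round(1),'y',np.percentile(q[:,1],[1,99]).round(1),'ymid',np.percentile(q[:,1],[1,99]).mean().round(1),'rect ang',round(r_[2]%90,1),'z',np.median(W[m][:,2]).round(4))
E
python3 - <<'E'
from h import *
ends('w2',481.8,106,21.3,[(.150,.172),(.046,.054)],(.03,.075))
E
```

```text
0.15 9153 xmax 51.7 y [-30.   31.7] ymid 0.9 rect ang 89.9 z 0.1615
0.046 660 xmax 50.8 y [-25.2  30.5] ymid 2.6 rect ang 89.9 z 0.0507
```

```bash
python3 -m inch '[{"x":0.08,"y":-0.05,"z":0.6,"yaw":-0.05},{"x":0.03,"y":0,"z":0.6,"yaw":0},{"x":0,"y":0,"z":0.4,"yaw":0},{"x":0,"y":0,"z":0.1,"yaw":0}]'
python3 go.py 483.7 107.8 52 21.5
```

```text
time_s: 5.33
tcp_pos: [0.4847, 0.1102, 0.1044]
eef_rot: [179.6, 0.5, 21.5]
contact_force: [0.4, 0.0, -1.1]
gripper_width: 0.0635
t 5.33 tcp [484.7 110.2 104.4] [179.6   0.5  21.5] F [ 0.4  0.  -1.1] w 63.5
xyz units now-frame [-0.05  0.06  2.1 ] | target-frame [-0.07  0.07  2.1 ] | yaw units -0.0
```

```bash
python3 -m inch '[{"x":-0.05,"y":0.07,"z":0.1,"yaw":0},{"x":0,"y":0.03,"z":0.3,"yaw":0},{"x":0,"y":0.03,"z":0.3,"yaw":0},{"x":0,"y":0.02,"z":0.2,"yaw":0}]'
python3 go.py 483.7 107.8 52 21.5
python3 - <<'E'
from h import *
snap('wrist','w3')
ends('w3',484,108,21.5,[(.096,.118)],(.03,.075))
E
```

```text
time_s: 5.67
tcp_pos: [0.4855, 0.107, 0.0815]
eef_rot: [179.6, 0.4, 21.5]
contact_force: [-0.3, -0.3, -1.5]
gripper_width: 0.0639
t 5.67 tcp [485.5 107.   81.5] [179.6   0.4  21.5] F [-0.3 -0.3 -1.5] w 63.9
xyz units now-frame [-0.05 -0.07  1.18] | target-frame [-0.05 -0.06  1.18] | yaw units 0.01
0.096 4799 xmax 49.7 y [-26.9  23.6] ymid -1.6 rect ang 0.1 z 0.0994
```

```bash
python3 -m inch '[{"x":-0.05,"y":-0.05,"z":0.25,"yaw":0},{"x":-0.02,"y":0,"z":0.25,"yaw":0},{"x":0,"y":0.01,"z":0.2,"yaw":0}]'
python3 go.py 483.7 107.8 52 21.5
python3 -m inch '[{"x":0,"y":0,"z":0.1,"yaw":0},{"x":0,"y":0,"z":0.1,"yaw":0}]'
python3 go.py 483.7 107.8 52 21.5
```

```text
time_s: 5.97
tcp_pos: [0.4835, 0.107, 0.0625]
eef_rot: [179.6, 0.4, 21.5]
contact_force: [-0.7, -0.2, -2.4]
gripper_width: 0.0637
t 5.97 tcp [483.5 107.   62.5] [179.6   0.4  21.5] F [-0.7 -0.2 -2.4] w 63.7
xyz units now-frame [ 0.02 -0.03  0.42] | target-frame [ 0.02 -0.03  0.42] | yaw units 0.0
time_s: 6.13
tcp_pos: [0.4831, 0.1067, 0.0563]
eef_rot: [179.6, 0.5, 21.5]
contact_force: [0.5, -0.7, -0.2]
gripper_width: 0.0633
t 6.13 tcp [483.1 106.7  56.3] [179.6   0.5  21.5] F [ 0.5 -0.7 -0.2] w 63.3
xyz units now-frame [ 0.04 -0.03  0.17] | target-frame [ 0.04 -0.03  0.17] | yaw units 0.0
```

```bash
for i in 1 2; do python3 -m inch '[{"x":0,"y":0,"z":0.08,"yaw":0}]'|tr '\n' ' '; echo; done; python3 -m inch '[{"x":0,"y":0,"z":0.08,"yaw":0}]'|tr '\n' ' '
```

```text
time_s: 6.22 tcp_pos: [0.483, 0.1067, 0.0539] eef_rot: [179.6, 0.5, 21.5] contact_force: [0.1, -0.5, -1.9] gripper_width: 0.0638 
time_s: 6.3 tcp_pos: [0.4831, 0.1067, 0.0517] eef_rot: [179.6, 0.5, 21.5] contact_force: [-0.5, -0.5, -0.7] gripper_width: 0.0633 
time_s: 6.38 tcp_pos: [0.4832, 0.1067, 0.0509] eef_rot: [179.6, 0.5, 21.5] contact_force: [-16.6, 1.3, 42.5] gripper_width: 0.0639
```

```bash
python3 -m inch '[{"x":0,"y":0,"z":-0.03,"yaw":0},{"x":0,"y":0,"z":0,"yaw":0}]'
python3 -m inch '[{"x":0,"y":0,"z":0,"yaw":0},{"x":0,"y":0,"z":0,"yaw":0},{"x":0,"y":0,"z":0,"yaw":0},{"x":0,"y":0,"z":0,"yaw":0}]' 1
python3 -m inch '[{"x":0,"y":0,"z":-0.1,"yaw":0},{"x":0,"y":0,"z":-0.5,"yaw":0},{"x":0,"y":0,"z":-1,"yaw":0},{"x":0,"y":0,"z":-1,"yaw":0},{"x":0,"y":0,"z":-1,"yaw":0}]'
python3 - <<'E'
from h import *
snap('wrist','w4'); p,W=cloud('w4'); z=W[...,2]
for lo,hi in((.045,.067),(.06,.067)):
  m=(z>lo)&(z<hi)&(np.hypot(W[...,0]-.483,W[...,1]-.107)<.07)
  q=(W[m][:,:2]*1000).astype(np.float32); print(cv2.minAreaRect(q),np.median(z[m]))
h=np.histogram(z[(np.hypot(W[...,0]-.483,W[...,1]-.108)<.06)],bins=np.arange(0,.1,.002)); print([(round(float(b),3),int(a)) for a,b in zip(*h) if a>200])
E
python3 go.py 489.3 -305.5 140 -10.7
```

```text
time_s: 6.55
tcp_pos: [0.4838, 0.1071, 0.0526]
eef_rot: [179.6, 0.4, 21.6]
contact_force: [-0.4, -0.0, -0.6]
gripper_width: 0.0634
time_s: 6.88
tcp_pos: [0.4844, 0.1074, 0.0529]
eef_rot: [179.6, 0.3, 21.6]
contact_force: [0.8, -0.1, -0.2]
gripper_width: 0.0836
time_s: 7.3
tcp_pos: [0.481, 0.1059, 0.1405]
eef_rot: [179.5, 1.1, 21.5]
contact_force: [0.6, -0.6, -0.8]
gripper_width: 0.0878
((483.2287902832031, 107.67259979248047), (104.16714477539062, 64.2037582397461), 21.58427619934082) 0.06480594766768384
((483.2287902832031, 107.67259979248047), (104.16714477539062, 64.2037582397461), 21.58427619934082) 0.0648382061536282
[(0.0, 3256), (0.002, 282), (0.062, 546), (0.064, 3489), (0.066, 550), (0.068, 4313), (0.07, 625), (0.072, 539), (0.074, 2801)]
t 7.35 tcp [483.9 107.1 145.7] [179.5   0.6  21.6] F [2.5 1.5 6. ] w 87.5
xyz units now-frame [-5.87 15.42  0.43] | target-frame [ 3.28 16.18  0.23] | yaw units 8.07
```

View pics/w4.png

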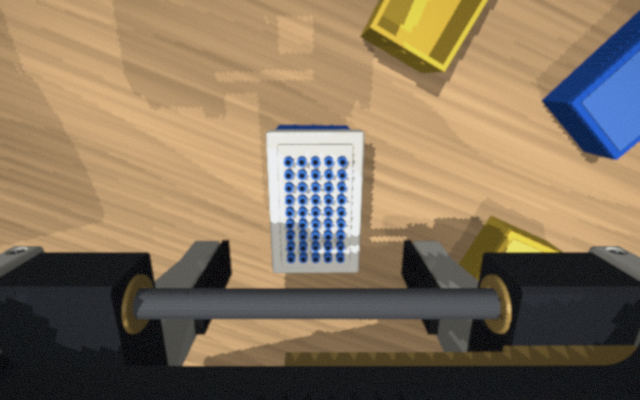

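Blue rack seated: plate top at 64–65 mm, at (483.2, 107.7), 21.6°. On to the yellow rack.

```bash
python3 -m inch '[{"x":-0.37,"y":0.8,"z":0,"yaw":0},{"x":-0.37,"y":1,"z":0,"yaw":0},{"x":-0.37,"y":1,"z":0,"yaw":0},{"x":-0.37,"y":1,"z":0,"yaw":0},{"x":-0.37,"y":1,"z":0,"yaw":0}]' >/dev/null
python3 -m inch '[{"x":-0.37,"y":1,"z":0,"yaw":0},{"x":-0.37,"y":1,"z":0,"yaw":0},{"x":-0.37,"y":1,"z":0,"yaw":0},{"x":-0.37,"y":1,"z":0,"yaw":0},{"x":-0.37,"y":1,"z":0,"yaw":0}]' >/dev/null
python3 -m inch '[{"x":0,"y":0,"z":0,"yaw":1},{"x":0,"y":0,"z":0,"yaw":1},{"x":0,"y":0,"z":0,"yaw":1},{"x":0,"y":0,"z":0,"yaw":1},{"x":0,"y":0,"z":0,"yaw":1}]'
python3 go.py 489.3 -305.5 140 -10.7
```

```text
time_s: 8.6
tcp_pos: [0.491, -0.1665, 0.153]
eef_rot: [179.6, -0.3, 1.0]
contact_force: [0.2, 0.8, -0.3]
gripper_width: 0.0875
t 8.6 tcp [ 491.  -166.5  153. ] [179.6  -0.3   1. ] F [ 0.2  0.8 -0.3] w 87.5
xyz units now-frame [-0.17  5.55  0.56] | target-frame [0.96 5.48 0.52] | yaw units 2.92
```

```bash
python3 -m inch '[{"x":0,"y":1,"z":0,"yaw":0},{"x":0,"y":1,"z":0.1,"yaw":0},{"x":0,"y":1,"z":0.1,"yaw":0},{"x":0,"y":1,"z":0.1,"yaw":0},{"x":0,"y":1,"z":0.1,"yaw":0}]' >/dev/null
python3 -m inch '[{"x":0,"y":0.2,"z":0,"yaw":1},{"x":0,"y":0,"z":0,"yaw":1},{"x":0,"y":0,"z":0,"yaw":0.9},{"x":0,"y":0,"z":0,"yaw":0}]'
python3 go.py 489.3 -305.5 130 -10.7
python3 - <<'E'
from h import *
snap('wrist','w5'); p,W=cloud('w5'); z=W[...,2]
m=(z>.045)&(z<.08)&(np.hypot(W[...,0]-.489,W[...,1]+.305)<.075)
q=(W[m][:,:2]*1000).astype(np.float32); print(cv2.minAreaRect(q),np.median(z[m]))
E
```

```text
time_s: 9.35
tcp_pos: [0.4928, -0.3034, 0.1428]
eef_rot: [179.7, -0.4, -11.4]
contact_force: [0.1, 0.3, -0.6]
gripper_width: 0.0874
t 9.35 tcp [ 492.8 -303.4  142.8] [179.7  -0.4 -11.4] F [ 0.1  0.3 -0.6] w 87.4
xyz units now-frame [-0.13  0.11  0.51] | target-frame [-0.12  0.11  0.51] | yaw units -0.17
((488.44384765625, -304.6145935058594), (64.2462158203125, 104.13328552246094), 78.896728515625) 0.060905139355308724
```

```bash
python3 -m inch '[{"x":-0.15,"y":0.1,"z":0.8,"yaw":-0.1},{"x":0,"y":0,"z":0.9,"yaw":0},{"x":0,"y":0,"z":0.9,"yaw":0},{"x":0,"y":0,"z":0.5,"yaw":0},{"x":0,"y":0,"z":0.2,"yaw":0}]'
python3 go.py 488.9 -305 41 -11
```

```text
time_s: 9.82
tcp_pos: [0.4917, -0.3057, 0.0606]
eef_rot: [179.6, -0.8, -9.9]
contact_force: [0.0, 0.2, 0.5]
gripper_width: 0.0874
t 9.82 tcp [ 491.7 -305.7   60.6] [179.6  -0.8  -9.9] F [0.  0.2 0.5] w 87.4
xyz units now-frame [-0.13 -0.01  0.78] | target-frame [-0.11 -0.01  0.78] | yaw units 0.27
```

```bash
python3 -m inch '[{"x":-0.12,"y":0,"z":0.4,"yaw":0.2},{"x":-0.03,"y":0,"z":0.35,"yaw":0},{"x":0,"y":0,"z":0.1,"yaw":0}]'
python3 go.py 488.9 -305 41 -11
```

```text
time_s: 10.07
tcp_pos: [0.4885, -0.3047, 0.0382]
eef_rot: [179.6, -0.8, -10.4]
contact_force: [0.6, 1.1, 0.3]
gripper_width: 0.0874
t 10.07 tcp [ 488.5 -304.7   38.2] [179.6  -0.8 -10.4] F [0.6 1.1 0.3] w 87.4
xyz units now-frame [ 0.02  0.01 -0.11] | target-frame [ 0.02  0.01 -0.11] | yaw units 0.16
```

```bash
python3 -m inch '[{"x":0,"y":0,"z":0,"yaw":0.1},{"x":0,"y":0,"z":0,"yaw":0},{"x":0,"y":0,"z":0,"yaw":0},{"x":0,"y":0,"z":0,"yaw":0},{"x":0,"y":0,"z":0,"yaw":0}]' -1 30
python3 -m inch '[{"x":0,"y":0,"z":0,"yaw":0},{"x":0,"y":0,"z":0,"yaw":0}]'
python3 go.py 488.9 -305 41 -11
python3 -m inch '[{"x":0,"y":0,"z":-0.2,"yaw":0},{"x":0,"y":0,"z":-0.6,"yaw":0},{"x":0,"y":0,"z":-1,"yaw":0},{"x":0,"y":0,"z":-1,"yaw":0},{"x":0,"y":0,"z":-1,"yaw":0}]' >/dev/null
python3 -m inch '[{"x":0,"y":0,"z":-1,"yaw":0},{"x":0,"y":0,"z":-0.5,"yaw":0}]'
python3 go.py 647.1 83.5 175 -5.9
```

```text
time_s: 10.48
tcp_pos: [0.4902, -0.3048, 0.0401]
eef_rot: [179.6, -0.9, -10.6]
contact_force: [0.7, -0.6, -0.7]
gripper_width: 0.0638
time_s: 10.65
tcp_pos: [0.4905, -0.3049, 0.0408]
eef_rot: [179.6, -1.0, -10.6]
contact_force: [1.0, 0.2, -0.2]
gripper_width: 0.0633
t 10.65 tcp [ 490.5 -304.9   40.8] [179.6  -1.  -10.6] F [ 1.   0.2 -0.2] w 63.3
xyz units now-frame [-0.06  0.02 -0.01] | target-frame [-0.06  0.02 -0.01] | yaw units 0.11
time_s: 11.23
tcp_pos: [0.4851, -0.3027, 0.1766]
eef_rot: [179.6, -0.4, -10.6]
contact_force: [0.6, -0.4, -1.0]
gripper_width: 0.0635
t 11.23 tcp [ 485.1 -302.7  176.6] [179.6  -0.4 -10.6] F [ 0.6 -0.4 -1. ] w 63.5
xyz units now-frame [  3.53 -16.38  -0.02] | target-frame [  4.86 -16.03   0.07] | yaw units -1.18
```

```bash
python3 -m inch '[{"x":0.21,"y":-0.6,"z":0,"yaw":0},{"x":0.21,"y":-1,"z":0,"yaw":0},{"x":0.21,"y":-1,"z":0,"yaw":0},{"x":0.21,"y":-1,"z":0,"yaw":0},{"x":0.21,"y":-1,"z":0,"yaw":0}]' >/dev/null
python3 -m inch '[{"x":0.21,"y":-1,"z":0,"yaw":0},{"x":0.21,"y":-1,"z":0,"yaw":0},{"x":0.21,"y":-1,"z":0,"yaw":0},{"x":0.21,"y":-1,"z":0,"yaw":0},{"x":0.21,"y":-1,"z":0,"yaw":0}]'
python3 go.py 647.1 83.5 155 -5.9
```

```text
time_s: 12.07
tcp_pos: [0.5842, -0.0717, 0.1871]
eef_rot: [179.6, -1.2, -11.0]
contact_force: [0.7, -0.0, -0.2]
gripper_width: 0.0638
t 12.07 tcp [584.2 -71.7 187.1] [179.6  -1.2 -11. ] F [ 0.7 -0.  -0.2] w 63.8
xyz units now-frame [ 1.26 -6.58  1.27] | target-frame [ 1.87 -6.43  1.29] | yaw units -1.28
```

```bash
python3 -m inch '[{"x":0.2,"y":-1,"z":0.2,"yaw":0},{"x":0.2,"y":-1,"z":0.2,"yaw":0},{"x":0.2,"y":-1,"z":0.2,"yaw":0},{"x":0.2,"y":-1,"z":0.2,"yaw":0},{"x":0.2,"y":-1,"z":0.1,"yaw":0}]' >/dev/null
python3 -m inch '[{"x":0.2,"y":-0.8,"z":0.1,"yaw":0},{"x":0,"y":-0.2,"z":0.1,"yaw":-0.6},{"x":0,"y":0,"z":0,"yaw":-0.6},{"x":0,"y":0,"z":0,"yaw":0}]'
python3 go.py 647.1 83.5 150 -5.9
```

```text
time_s: 12.82
tcp_pos: [0.6464, 0.0831, 0.1612]
eef_rot: [179.6, -1.3, -5.7]
contact_force: [0.7, -0.1, 0.1]
gripper_width: 0.0639
t 12.82 tcp [646.4  83.1 161.2] [179.6  -1.3  -5.7] F [ 0.7 -0.1  0.1] w 63.9
xyz units now-frame [ 0.01 -0.02  0.45] | target-frame [ 0.02 -0.02  0.45] | yaw units 0.04
```

```bash
python3 -m inch '[{"x":0,"y":0,"z":0.4,"yaw":0},{"x":0,"y":0,"z":0,"yaw":0},{"x":0,"y":0,"z":0,"yaw":0}]' >/dev/null
python3 go.py 647.1 83.5 150 -5.9
python3 - <<'E'
from h import *
snap('wrist','w6'); s=r.get_state(); t=s['tcp_pos']*1000
ends('w6',t[0],t[1],s['eef_rot'][2],[(t[2]/1000+.006,t[2]/1000+.022),(.045,.055)],(.03,.075))
E
```

```text
t 13.07 tcp [646.7  82.8 150.5] [179.6  -1.3  -5.9] F [-0.  -0.5 -0. ] w 63.8
xyz units now-frame [ 0.01 -0.03  0.02] | target-frame [ 0.01 -0.03  0.02] | yaw units -0.01
0.15615351644883088 6717 xmax 50.9 y [-30.   32.1] ymid 1.0 rect ang 0.0 z 0.1682
0.045 599 xmax 48.8 y [-25.8  29.8] ymid 2.0 rect ang 0.1 z 0.0508
```

View pics/w6.png

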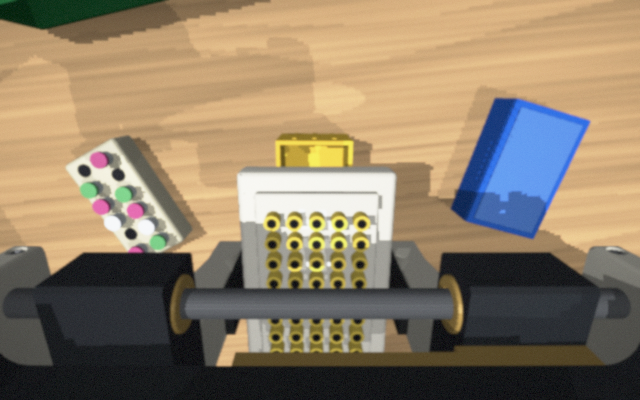

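```bash
python3 -m inch '[{"x":0.08,"y":0,"z":0.6,"yaw":0},{"x":0.02,"y":0.02,"z":0.6,"yaw":0},{"x":0,"y":0.02,"z":0.5,"yaw":0},{"x":0,"y":0,"z":0.2,"yaw":0},{"x":0,"y":0,"z":0,"yaw":0}]' >/dev/null
python3 go.py 648.3 83 48.8 -5.9
```

```text
t 13.53 tcp [650.5  78.9 103.2] [179.7  -1.4  -6.3] F [-1.1 -0.8 -0.1] w 63.6
xyz units now-frame [-0.16 -0.17  2.17] | target-frame [-0.1  -0.15  2.18] | yaw units -0.09
```

```bash
python3 -m inch '[{"x":-0.1,"y":-0.16,"z":0,"yaw":-0.1},{"x":0,"y":0,"z":0.1,"yaw":0},{"x":0,"y":0,"z":0.2,"yaw":0},{"x":0,"y":0,"z":0.2,"yaw":0}]' >/dev/null
python3 go.py 648.3 83 48.8 -5.9
```

```text
t 13.87 tcp [650.1  83.6  93.2] [179.7  -1.6  -5.9] F [-0.1 -0.3 -1.2] w 63.4
xyz units now-frame [-0.12  0.02  1.77] | target-frame [-0.07  0.03  1.77] | yaw units 0.01
```

```bash
python3 -m inch '[{"x":-0.1,"y":0.02,"z":0.3,"yaw":0},{"x":-0.02,"y":0,"z":0.3,"yaw":0},{"x":-0.02,"y":0,"z":0.3,"yaw":0},{"x":0,"y":0,"z":0.1,"yaw":0}]' >/dev/null
python3 go.py 648.3 83 48.8 -5.9
```

```text
t 14.2 tcp [647.   83.5  65.8] [179.8  -1.7  -5.9] F [-0.6  0.3 -0.7] w 63.6
xyz units now-frame [0.03 0.01 0.68] | target-frame [0.05 0.01 0.68] | yaw units 0.01
```

```bash
python3 -m inch '[{"x":0.05,"y":0,"z":0.15,"yaw":0},{"x":0,"y":0,"z":0.15,"yaw":0},{"x":0,"y":0,"z":0.1,"yaw":0}]' >/dev/null
python3 go.py 648.3 83 48.8 -5.9;  python3 -m inch '[{"x":0,"y":0,"z":0.08,"yaw":0}]'|tr '\n' ' '
```

```text
t 14.45 tcp [648.3  83.1  53.9] [179.7  -1.6  -5.8] F [ 0.1 -0.1 -0.7] w 63.8
xyz units now-frame [-0.   0.   0.2] | target-frame [0.  0.  0.2] | yaw units 0.01
time_s: 14.53 tcp_pos: [0.6484, 0.083, 0.0514] eef_rot: [179.7, -1.6, -5.8] contact_force: [-0.3, -0.3, -1.0] gripper_width: 0.0634
```

```bash
python3 -m inch '[{"x":0,"y":0,"z":0.06,"yaw":0}]'|tr '\n' ' ';  python3 -m inch '[{"x":0,"y":0,"z":0.04,"yaw":0}]'|tr '\n' ' '
```

```text
time_s: 14.62 tcp_pos: [0.6485, 0.083, 0.0496] eef_rot: [179.7, -1.6, -5.8] contact_force: [-0.5, 0.3, -0.9] gripper_width: 0.0637 time_s: 14.7 tcp_pos: [0.6485, 0.083, 0.0484] eef_rot: [179.7, -1.6, -5.8] contact_force: [0.8, 0.1, -1.1] gripper_width: 0.0635
```

```bash
python3 -m inch '[{"x":0,"y":0,"z":0.04,"yaw":0}]'|tr '\n' ' ';  python3 -m inch '[{"x":0,"y":0,"z":0.03,"yaw":0}]'|tr '\n' ' '
```

```text
time_s: 14.78 tcp_pos: [0.6486, 0.083, 0.0477] eef_rot: [179.7, -1.6, -5.8] contact_force: [-5.5, 1.0, 14.3] gripper_width: 0.0636 time_s: 14.87 tcp_pos: [0.6487, 0.083, 0.0477] eef_rot: [179.7, -1.6, -5.8] contact_force: [-3.4, 0.8, 7.8] gripper_width: 0.0639
```

```bash
python3 -m inch '[{"x":0,"y":0,"z":0,"yaw":0},{"x":0,"y":0,"z":0,"yaw":0},{"x":0,"y":0,"z":0,"yaw":0},{"x":0,"y":0,"z":0,"yaw":0},{"x":0,"y":0,"z":0,"yaw":0}]' 1 >/dev/null
python3 -m inch '[{"x":0,"y":0,"z":-0.1,"yaw":0},{"x":0,"y":0,"z":-0.5,"yaw":0},{"x":0,"y":0,"z":-1,"yaw":0},{"x":0,"y":0,"z":-1,"yaw":0},{"x":0,"y":0,"z":-1,"yaw":0}]'
python3 - <<'E'
from h import *
snap('wrist','w7'); p,W=cloud('w7'); z=W[...,2]
m=(z>.056)&(z<.08)&(np.hypot(W[...,0]-.648,W[...,1]-.083)<.07)
q=(W[m][:,:2]*1000).astype(np.float32); print(cv2.minAreaRect(q),np.median(z[m]))
h=np.histogram(z[(np.hypot(W[...,0]-.648,W[...,1]-.083)<.06)],bins=np.arange(0,.1,.002)); print([(round(float(b),3),int(a)) for a,b in zip(*h) if a>200])
E
python3 go.py 459.8 -81.1 130 -2.5
```

```text
time_s: 15.7
tcp_pos: [0.6434, 0.0826, 0.1377]
eef_rot: [179.5, -1.1, -5.9]
contact_force: [0.5, -0.1, -0.1]
gripper_width: 0.0878
((647.1304931640625, 83.99378204345703), (64.19170379638672, 104.41132354736328), 84.05992126464844) 0.06891761165028096
[(0.0, 3490), (0.002, 326), (0.062, 459), (0.064, 3516), (0.066, 587), (0.068, 4614), (0.07, 615), (0.072, 523), (0.074, 2796), (0.076, 217)]
t 15.75 tcp [646.4  83.3 144.2] [179.6  -1.6  -5.8] F [ 3.2 -0.   5.9] w 88.3
xyz units now-frame [-6.77  7.29  0.43] | target-frame [-7.17  6.89  0.57] | yaw units -0.82
```

Yellow rack seated (plate 64–65 mm, step 68–69). Now the yellow lid.

```bash
python3 -m inch '[{"x":-0.9,"y":0.9,"z":0,"yaw":0},{"x":-0.9,"y":0.9,"z":0,"yaw":0},{"x":-0.9,"y":0.9,"z":0,"yaw":0},{"x":-0.9,"y":0.9,"z":0,"yaw":0},{"x":-0.9,"y":0.9,"z":0,"yaw":0}]' >/dev/null
python3 -m inch '[{"x":-0.9,"y":0.9,"z":0.1,"yaw":0},{"x":-0.8,"y":0.9,"z":0.1,"yaw":0},{"x":-0.4,"y":0.7,"z":0.1,"yaw":-0.4},{"x":0,"y":0,"z":0.1,"yaw":-0.4},{"x":0,"y":0,"z":0,"yaw":0}]'
python3 go.py 459.8 -81.1 130 -2.5
python3 - <<'E'
from h import *
snap('wrist','w8'); p,W=cloud('w8'); z=W[...,2]
m=(z>.026)&(z<.045)&(np.hypot(W[...,0]-.46,W[...,1]+.081)<.075)
q=(W[m][:,:2]*1000).astype(np.float32); print(cv2.minAreaRect(q),np.median(z[m]))
E
```

```text
time_s: 16.58
tcp_pos: [0.461, -0.079, 0.1413]
eef_rot: [179.9, -2.7, -2.3]
contact_force: [0.4, 1.3, -0.1]
gripper_width: 0.0876
t 16.58 tcp [461.  -79.  141.3] [179.9  -2.7  -2.3] F [ 0.4  1.3 -0.1] w 87.6
xyz units now-frame [-0.06  0.09  0.45] | target-frame [-0.04  0.09  0.45] | yaw units 0.05
((459.4979553222656, -79.66375732421875), (62.136505126953125, 101.99639892578125), 87.28827667236328) 0.03576790492631113
```

```bash
python3 -m inch '[{"x":-0.15,"y":0.07,"z":0.8,"yaw":0.05},{"x":-0.05,"y":0,"z":0.9,"yaw":0},{"x":-0.05,"y":0,"z":0.9,"yaw":0},{"x":-0.05,"y":0,"z":0.7,"yaw":0},{"x":-0.05,"y":0,"z":0.3,"yaw":0}]' >/dev/null
python3 go.py 459.6 -80.4 17 -2.6
```

```text
t 17.05 tcp [464.5 -77.9  54.8] [-179.9   -3.6   -2.7] F [-0.2 -0.1  0.9] w 87.8
xyz units now-frame [-0.29  0.11  1.5 ] | target-frame [-0.19  0.11  1.51] | yaw units -0.03
```

```bash
g(){ grep -E "tcp|eef" | tr '\n' ' '; echo; }
python3 -m inch '[{"x":0,"y":0,"z":-1,"yaw":0},{"x":0,"y":0,"z":-1,"yaw":0},{"x":0,"y":0,"z":-1,"yaw":0}]' |g
python3 -m inch '[{"x":0,"y":0,"z":0,"yaw":0},{"x":0,"y":0,"z":0,"yaw":0}]' |g
python3 -m inch '[{"x":0,"y":0,"z":0,"yaw":0},{"x":0,"y":0,"z":0,"yaw":0}]' |g
python3 -m inch '[{"x":1,"y":0,"z":0,"yaw":0},{"x":1,"y":0,"z":0,"yaw":0},{"x":0,"y":0,"z":0,"yaw":0}]' |g
python3 -m inch '[{"x":0,"y":0,"z":0,"yaw":0},{"x":0,"y":0,"z":0,"yaw":0}]' |g
python3 -m inch '[{"x":-0.3,"y":0,"z":0,"yaw":0},{"x":-0.3,"y":0,"z":0,"yaw":0},{"x":-0.3,"y":0,"z":0,"yaw":0},{"x":-0.3,"y":0,"z":0,"yaw":0},{"x":-0.3,"y":0,"z":0,"yaw":0}]' |g
python3 -m inch '[{"x":0,"y":0,"z":0,"yaw":0},{"x":0,"y":0,"z":0,"yaw":0}]' |g
```

```text
tcp_pos: [0.4566, -0.0776, 0.1252] eef_rot: [179.8, -2.6, -2.8] 
tcp_pos: [0.4607, -0.0763, 0.1314] eef_rot: [179.9, -3.1, -2.7] 
tcp_pos: [0.4619, -0.0757, 0.1323] eef_rot: [180.0, -3.3, -2.7] 
tcp_pos: [0.5119, -0.078, 0.134] eef_rot: [179.9, -3.2, -2.7] 
tcp_pos: [0.5117, -0.0781, 0.132] eef_rot: [179.9, -3.0, -2.8] 
tcp_pos: [0.4683, -0.0765, 0.1282] eef_rot: [179.8, -2.7, -2.8] 
tcp_pos: [0.4656, -0.0765, 0.1287] eef_rot: [179.9, -2.8, -2.8]
```

```bash
g(){ grep -E "tcp|eef" | tr '\n' ' '; echo; }
for i in 1 2 3; do
python3 -m inch '[{"x":1,"y":0,"z":0,"yaw":0},{"x":1,"y":0,"z":0,"yaw":0},{"x":0,"y":0,"z":0,"yaw":0},{"x":0,"y":0,"z":0,"yaw":0}]' |g
python3 -m inch '[{"x":-0.3,"y":0,"z":0,"yaw":0},{"x":-0.3,"y":0,"z":0,"yaw":0},{"x":-0.3,"y":0,"z":0,"yaw":0},{"x":-0.3,"y":0,"z":0,"yaw":0},{"x":-0.3,"y":0,"z":0,"yaw":0}]' |g
python3 -m inch '[{"x":-0.3,"y":0,"z":0,"yaw":0},{"x":0,"y":0,"z":0,"yaw":0}]' |g
done; python3 go.py 459.6 -80.4 17 -2.6
```

```text
tcp_pos: [0.517, -0.0787, 0.1326] eef_rot: [179.9, -2.9, -2.7] 
tcp_pos: [0.4751, -0.077, 0.1298] eef_rot: [179.9, -2.9, -2.7] 
tcp_pos: [0.4641, -0.0767, 0.1295] eef_rot: [179.9, -2.9, -2.7] 
tcp_pos: [0.514, -0.0788, 0.1336] eef_rot: [180.0, -3.0, -2.6] 
tcp_pos: [0.4716, -0.0771, 0.1307] eef_rot: [180.0, -2.9, -2.7] 
tcp_pos: [0.4606, -0.0768, 0.1304] eef_rot: [180.0, -2.9, -2.7] 
tcp_pos: [0.5105, -0.0789, 0.1344] eef_rot: [-180.0, -3.1, -2.6] 
tcp_pos: [0.4682, -0.0773, 0.1316] eef_rot: [-180.0, -3.0, -2.6] 
tcp_pos: [0.4571, -0.077, 0.1312] eef_rot: [-179.9, -3.0, -2.6] 
t 21.38 tcp [457.1 -77.  131.2] [-179.9   -3.    -2.6] F [-1.3  0.2  0.1] w 87.7
xyz units now-frame [-0.13  0.13  4.57] | target-frame [0.1  0.13 4.57] | yaw units 0.0
```

```bash
g(){ grep -E "tcp|eef" | tr '\n' ' '; echo; }
python3 -m inch '[{"x":0,"y":0.12,"z":0.2,"yaw":0},{"x":-0.02,"y":0,"z":0.3,"yaw":0},{"x":-0.02,"y":0,"z":0.3,"yaw":0},{"x":-0.02,"y":0,"z":0.3,"yaw":0},{"x":-0.02,"y":0,"z":0.3,"yaw":0}]' |g
python3 -m inch '[{"x":-0.02,"y":0,"z":0.3,"yaw":0},{"x":-0.02,"y":0,"z":0.3,"yaw":0},{"x":-0.02,"y":0,"z":0.3,"yaw":0},{"x":-0.02,"y":0,"z":0.3,"yaw":0},{"x":-0.02,"y":0,"z":0.3,"yaw":0}]' |g
python3 go.py 459.6 -80.4 17 -2.6
```

```text
tcp_pos: [0.4582, -0.0799, 0.095] eef_rot: [-179.9, -3.3, -2.5] 
tcp_pos: [0.4574, -0.0801, 0.0516] eef_rot: [-179.9, -3.1, -2.6] 
t 22.22 tcp [457.4 -80.1  51.6] [-179.9   -3.1   -2.6] F [-0.6  0.4 -0.1] w 87.2
xyz units now-frame [0.02 0.01 1.39] | target-frame [0.09 0.01 1.38] | yaw units 0.01
```

```bash
g(){ grep -E "tcp|eef" | tr '\n' ' '; echo; }
python3 -m inch '[{"x":0.05,"y":0,"z":0.3,"yaw":0},{"x":0.02,"y":0,"z":0.3,"yaw":0},{"x":0,"y":0,"z":0.3,"yaw":0},{"x":0,"y":0,"z":0.2,"yaw":0},{"x":0,"y":0,"z":0.1,"yaw":0}]' |g
python3 go.py 459.6 -80.4 17 -2.6
```

```text
tcp_pos: [0.4605, -0.0803, 0.017] eef_rot: [-180.0, -2.9, -2.6] 
t 22.63 tcp [460.5 -80.3  17. ] [-180.    -2.9   -2.6] F [-0.1  0.6  0.9] w 87.8
xyz units now-frame [-0.03  0.01 -0.  ] | target-frame [-0.03  0.01 -0.  ] | yaw units 0.01
```

```bash
g(){ grep -E "tcp|eef|width" | tr '\n' ' '; echo; }
python3 -m inch '[{"x":0,"y":0,"z":0,"yaw":0},{"x":0,"y":0,"z":0,"yaw":0},{"x":0,"y":0,"z":0,"yaw":0},{"x":0,"y":0,"z":0,"yaw":0},{"x":0,"y":0,"z":0,"yaw":0}]' -1 25|g
python3 -m inch '[{"x":0,"y":0,"z":0,"yaw":0},{"x":0,"y":0,"z":0,"yaw":0},{"x":0,"y":0,"z":0,"yaw":0}]'|g
python3 -m inch '[{"x":0,"y":0,"z":-0.1,"yaw":0},{"x":0,"y":0,"z":-0.2,"yaw":0},{"x":0,"y":0,"z":-0.3,"yaw":0},{"x":0,"y":0,"z":-0.4,"yaw":0},{"x":0,"y":0,"z":-0.5,"yaw":0}]' |g
python3 -m inch '[{"x":0,"y":0,"z":-0.5,"yaw":0},{"x":0,"y":0,"z":-0.5,"yaw":0},{"x":0,"y":0,"z":-0.5,"yaw":0},{"x":0,"y":0,"z":-0.5,"yaw":0},{"x":0,"y":0,"z":-0.5,"yaw":0}]' |g
python3 -m inch '[{"x":0,"y":0,"z":-0.5,"yaw":0},{"x":0,"y":0,"z":-0.5,"yaw":0},{"x":0,"y":0,"z":-0.4,"yaw":0},{"x":0,"y":0,"z":-0.2,"yaw":0},{"x":0,"y":0,"z":0,"yaw":0}]' |g
python3 go.py 647.1 84 145 -5.9
```

```text
tcp_pos: [0.4607, -0.0803, 0.0168] eef_rot: [-180.0, -2.9, -2.5] gripper_width: 0.0615 
tcp_pos: [0.461, -0.0802, 0.0175] eef_rot: [-180.0, -3.0, -2.6] gripper_width: 0.0617 
tcp_pos: [0.4571, -0.0805, 0.0558] eef_rot: [180.0, -2.8, -2.6] gripper_width: 0.062 
tcp_pos: [0.4531, -0.0805, 0.1247] eef_rot: [-180.0, -2.8, -2.6] gripper_width: 0.0619 
tcp_pos: [0.4513, -0.0803, 0.1733] eef_rot: [-179.9, -3.3, -2.6] gripper_width: 0.0619 
t 24.55 tcp [451.3 -80.3 173.3] [-179.9   -3.3   -2.6] F [ 0.1  0.4 -0.4] w 61.9
xyz units now-frame [ 7.45 -6.91  1.58] | target-frame [ 7.11 -7.34  1.13] | yaw units 0.84
```

```bash
g(){ grep -E "tcp|eef|width" | tr '\n' ' '; echo; }
python3 -m inch '[{"x":0.2,"y":-0.2,"z":0,"yaw":0},{"x":0.4,"y":-0.4,"z":0,"yaw":0},{"x":0.5,"y":-0.5,"z":0.03,"yaw":0.1},{"x":0.5,"y":-0.5,"z":0.03,"yaw":0.1},{"x":0.5,"y":-0.5,"z":0.03,"yaw":0.1}]' |g
python3 -m inch '[{"x":0.5,"y":-0.5,"z":0.03,"yaw":0.1},{"x":0.5,"y":-0.5,"z":0.03,"yaw":0.1},{"x":0.5,"y":-0.5,"z":0.03,"yaw":0.1},{"x":0.5,"y":-0.5,"z":0.03,"yaw":0.1},{"x":0.5,"y":-0.5,"z":0.03,"yaw":0.1}]' |g
python3 -m inch '[{"x":0.5,"y":-0.5,"z":0.03,"yaw":0},{"x":0.5,"y":-0.5,"z":0.03,"yaw":0},{"x":0.5,"y":-0.4,"z":0.03,"yaw":0},{"x":0.4,"y":-0.3,"z":0,"yaw":0},{"x":0.2,"y":-0.1,"z":0,"yaw":0}]' |g
python3 go.py 647.1 84 145 -5.9
```

```text
tcp_pos: [0.5076, -0.0283, 0.1734] eef_rot: [-179.8, -3.2, -4.0] gripper_width: 0.0618 
tcp_pos: [0.5806, 0.0361, 0.1677] eef_rot: [-179.8, -2.8, -6.0] gripper_width: 0.0619 
tcp_pos: [0.6434, 0.0841, 0.1598] eef_rot: [179.9, -2.4, -5.9] gripper_width: 0.0621 
t 25.8 tcp [643.4  84.1 159.8] [179.9  -2.4  -5.9] F [ 0.6  0.3 -1.1] w 62.1
xyz units now-frame [ 0.12 -0.01  0.6 ] | target-frame [ 0.15 -0.01  0.59] | yaw units 0.0
```

Now a wrist check of lid vs. rack ends.

```bash
g(){ grep -E "tcp|eef|width" | tr '\n' ' '; echo; }
python3 -m inch '[{"x":0.12,"y":0,"z":0.1,"yaw":0},{"x":0,"y":0,"z":0.2,"yaw":0},{"x":0,"y":0,"z":0.1,"yaw":0},{"x":0,"y":0,"z":0,"yaw":0}]' |g
python3 go.py 647.1 84 81 -5.9
python3 - <<'E'
from h import *
snap('wrist','w9'); s=r.get_state(); t=s['tcp_pos']*1000
ends('w9',t[0],t[1],s['eef_rot'][2],[(t[2]/1000+.010,t[2]/1000+.026),(.060,.067)],(.03,.075))
E
```

```text
tcp_pos: [0.6469, 0.0851, 0.1447] eef_rot: [179.8, -2.1, -5.8] gripper_width: 0.0622 
t 26.13 tcp [646.9  85.1 144.7] [179.8  -2.1  -5.8] F [-1.   0.1 -0.1] w 62.2
xyz units now-frame [-0.08  0.03  2.55] | target-frame [0.01 0.04 2.55] | yaw units 0.01
0.15484630731421806 7855 xmax 50.0 y [-29.3  31.1] ymid 0.9 rect ang 90.0 z 0.1628
0.06 1352 xmax 52.5 y [-32.3  30.4] ymid -0.9 rect ang 0.1 z 0.0648
```

View pics/w9.png

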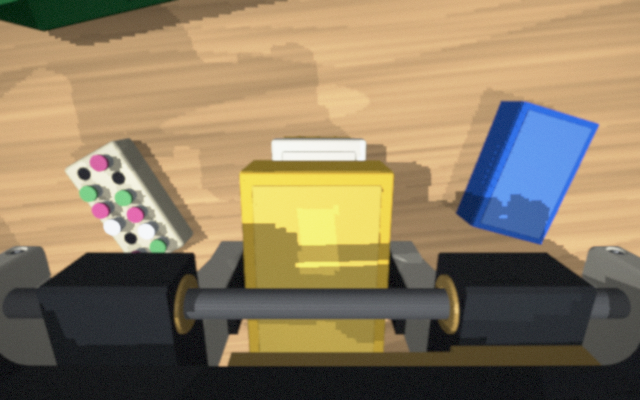

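Lid (px 241–393) over rack plate (272–365, row ~140), lined up; correct by ~1.5 mm and descend.

```bash
g(){ grep -E "tcp|eef|width" | tr '\n' ' '; echo; }
python3 -m inch '[{"x":0.02,"y":0.07,"z":0.7,"yaw":0},{"x":-0.04,"y":0,"z":0.7,"yaw":0},{"x":0,"y":0,"z":0.1,"yaw":0},{"x":0,"y":0,"z":0,"yaw":0}]' |g
python3 go.py 648.1 83.2 81 -5.9
```

```text
tcp_pos: [0.6471, 0.0817, 0.1089] eef_rot: [179.8, -2.3, -5.9] gripper_width: 0.0618 
t 26.52 tcp [647.1  81.7 108.9] [179.8  -2.3  -5.9] F [ 0.5 -0.1 -0.6] w 61.8
xyz units now-frame [-0.01 -0.07  1.12] | target-frame [ 0.03 -0.06  1.12] | yaw units -0.0
```

```bash
g(){ grep -E "tcp|eef|width|force" | tr '\n' ' '; echo; }
python3 -m inch '[{"x":0.01,"y":-0.06,"z":0.2,"yaw":0},{"x":0,"y":0,"z":0.3,"yaw":0},{"x":0,"y":0,"z":0.2,"yaw":0},{"x":0,"y":0,"z":0.1,"yaw":0}]' |g
python3 go.py 648.1 83.2 81 -5.9
```

```text
tcp_pos: [0.6496, 0.0833, 0.0912] eef_rot: [180.0, -2.5, -5.9] contact_force: [0.7, -0.5, -0.3] gripper_width: 0.0619 
t 26.85 tcp [649.6  83.3  91.2] [180.   -2.5  -5.9] F [ 0.7 -0.5 -0.3] w 61.9
xyz units now-frame [-0.08  0.01  0.4 ] | target-frame [-0.06  0.01  0.41] | yaw units -0.0
```

```bash
g(){ grep -E "tcp|eef|width|force" | tr '\n' ' '; echo; }
python3 -m inch '[{"x":-0.06,"y":0,"z":0.12,"yaw":0},{"x":-0.02,"y":0,"z":0.12,"yaw":0},{"x":0,"y":0,"z":0.05,"yaw":0}]' |g
python3 -m inch '[{"x":0,"y":0,"z":0.04,"yaw":0}]' |g
```

```text
tcp_pos: [0.6479, 0.0836, 0.0832] eef_rot: [180.0, -2.5, -5.9] contact_force: [-1.1, 0.4, -0.7] gripper_width: 0.0619 
tcp_pos: [0.6479, 0.0836, 0.082] eef_rot: [179.9, -2.5, -5.9] contact_force: [0.1, 0.9, -0.6] gripper_width: 0.0618
```

```bash
g(){ grep -E "tcp|eef|width|force" | tr '\n' ' '; echo; }
python3 -m inch '[{"x":0,"y":0,"z":0.04,"yaw":0}]' |g
python3 -m inch '[{"x":0,"y":0,"z":0.03,"yaw":0}]' |g
```

```text
tcp_pos: [0.648, 0.0836, 0.0809] eef_rot: [179.9, -2.5, -5.9] contact_force: [-1.6, 0.3, 3.1] gripper_width: 0.0617 
tcp_pos: [0.6483, 0.0836, 0.0809] eef_rot: [179.9, -2.6, -5.9] contact_force: [-6.4, -0.6, 10.4] gripper_width: 0.062
```

```bash
g(){ grep -E "tcp|eef|width|force" | tr '\n' ' '; echo; }
python3 -m inch '[{"x":0,"y":0,"z":0,"yaw":0},{"x":0,"y":0,"z":0,"yaw":0},{"x":0,"y":0,"z":0,"yaw":0},{"x":0,"y":0,"z":0,"yaw":0},{"x":0,"y":0,"z":0,"yaw":0}]' 1|g
python3 -m inch '[{"x":0,"y":0,"z":-0.1,"yaw":0},{"x":0,"y":0,"z":-0.4,"yaw":0},{"x":0,"y":0,"z":-0.6,"yaw":0},{"x":0,"y":0,"z":-0.8,"yaw":0},{"x":0,"y":0,"z":-0.8,"yaw":0}]'|g
python3 -m inch '[{"x":0,"y":0,"z":-0.6,"yaw":0},{"x":0,"y":0,"z":-0.4,"yaw":0},{"x":0,"y":0,"z":-0.2,"yaw":0}]'|g
python3 - <<'E'
from h import *
snap('wrist','w10'); p,W=cloud('w10'); z=W[...,2]
m=(z>.09)&(z<.108)&(np.hypot(W[...,0]-.648,W[...,1]-.083)<.07)
q=W[m]; print(cv2.minAreaRect((q[:,:2]*1000).astype(np.float32)),np.median(z[m]))
A=np.c_[q[:,:2]-q[:,:2].mean(0),np.ones(len(q))]; print('slope deg',np.degrees(np.linalg.lstsq(A,q[:,2],rcond=None)[0][:2]))
E
python3 go.py 650.3 -86.3 150 -21.5
```

```text
tcp_pos: [0.6491, 0.0839, 0.0819] eef_rot: [180.0, -2.7, -5.9] contact_force: [-0.2, 0.1, -0.1] gripper_width: 0.0859 
tcp_pos: [0.6431, 0.0831, 0.1481] eef_rot: [179.7, -2.2, -5.9] contact_force: [0.1, 0.5, -0.1] gripper_width: 0.0875 
tcp_pos: [0.6433, 0.0838, 0.1857] eef_rot: [179.9, -2.5, -5.9] contact_force: [0.2, -0.2, -0.0] gripper_width: 0.0875 
((647.0321655273438, 84.60122680664062), (62.09236145019531, 101.95330047607422), 84.03976440429688) 0.09979375947735653
slope deg [-0.28424404  0.09368706]
t 28.48 tcp [643.8  83.9 186.4] [179.9  -2.6  -5.9] F [ 0.5 -0.   1.7] w 88.0
xyz units now-frame [0.89 6.74 1.51] | target-frame [2.74 6.24 1.46] | yaw units 3.91
```

View pics/w10.png

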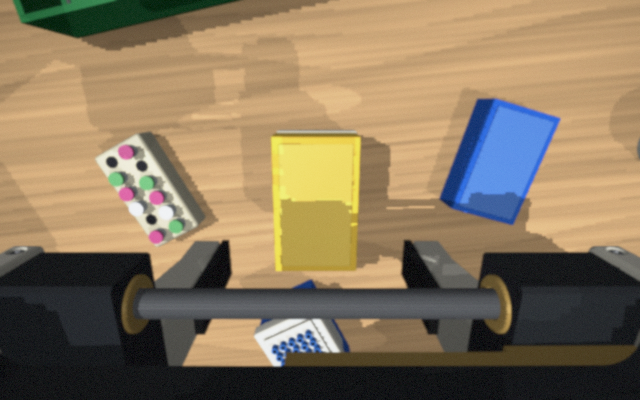

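Yellow lid is flat on its plate (top 99.8 mm vs 99 expected, centred within 1 mm). Now the blue lid.

```bash
g(){ grep -E "tcp|eef|width|force" | tr '\n' ' '; echo; }
python3 -m inch '[{"x":0.1,"y":0.3,"z":0,"yaw":0},{"x":0.1,"y":0.6,"z":0.1,"yaw":0},{"x":0.1,"y":0.7,"z":0.1,"yaw":0},{"x":0.1,"y":0.7,"z":0.1,"yaw":0},{"x":0.1,"y":0.7,"z":0.1,"yaw":0}]'|g
python3 -m inch '[{"x":0.1,"y":0.7,"z":0.1,"yaw":0},{"x":0.1,"y":0.7,"z":0.1,"yaw":0},{"x":0.1,"y":0.7,"z":0.1,"yaw":0},{"x":0.1,"y":0.7,"z":0.1,"yaw":0},{"x":0,"y":0.5,"z":0.1,"yaw":0}]'|g
python3 -m inch '[{"x":0,"y":0.3,"z":0.1,"yaw":0.5},{"x":0,"y":0,"z":0.1,"yaw":0.7},{"x":0,"y":0,"z":0.1,"yaw":0.7},{"x":0,"y":0,"z":0,"yaw":0.7},{"x":0,"y":0,"z":0,"yaw":0.7}]'|g
python3 -m inch '[{"x":0,"y":0,"z":0,"yaw":0.4},{"x":0,"y":0,"z":0,"yaw":0.2},{"x":0,"y":0,"z":0,"yaw":0}]'|g
python3 go.py 650.3 -86.3 140 -21.5
python3 - <<'E'
from h import *
snap('wrist','w11'); p,W=cloud('w11'); z=W[...,2]
m=(z>.026)&(z<.045)&(np.hypot(W[...,0]-.65,W[...,1]+.086)<.075)
q=(W[m][:,:2]*1000).astype(np.float32); print(cv2.minAreaRect(q),np.median(z[m]))
E
```

```text
tcp_pos: [0.6481, 0.0049, 0.1738] eef_rot: [179.9, -2.4, -5.6] contact_force: [1.1, 0.2, -0.2] gripper_width: 0.0879 
tcp_pos: [0.646, -0.09, 0.1532] eef_rot: [179.7, -1.8, -5.8] contact_force: [0.9, 0.0, -0.9] gripper_width: 0.0879 
tcp_pos: [0.641, -0.1052, 0.1391] eef_rot: [180.0, -1.3, -20.3] contact_force: [-0.5, 0.9, 0.5] gripper_width: 0.0878 
tcp_pos: [0.6393, -0.1064, 0.1366] eef_rot: [179.9, -1.1, -23.3] contact_force: [-0.7, -0.6, 0.1] gripper_width: 0.0876 
t 29.98 tcp [ 639.3 -106.4  136.6] [179.9  -1.1 -23.3] F [-0.7 -0.6  0.1] w 87.6
xyz units now-frame [ 0.09 -0.91 -0.14] | target-frame [ 0.11 -0.91 -0.14] | yaw units -0.46
((649.642333984375, -85.13860321044922), (62.16011428833008, 102.36058044433594), 68.6989974975586) 0.03584054892819222
```

```bash
g(){ grep -E "tcp|eef|width|force" | tr '\n' ' '; echo; }
python3 -m inch '[{"x":0.05,"y":-0.4,"z":0,"yaw":-0.2},{"x":0.05,"y":-0.45,"z":0.2,"yaw":-0.2},{"x":0,"y":-0.05,"z":0.3,"yaw":-0.06},{"x":0,"y":0,"z":0.3,"yaw":0},{"x":0,"y":0,"z":0.3,"yaw":0}]'|g
python3 -m inch '[{"x":0,"y":0,"z":0.3,"yaw":0},{"x":0,"y":0,"z":0.3,"yaw":0},{"x":0,"y":0,"z":0.3,"yaw":0},{"x":0,"y":0,"z":0.2,"yaw":0}]'|g
python3 go.py 650 -85.6 17 -21.4
```

```text
tcp_pos: [0.6531, -0.0841, 0.1081] eef_rot: [180.0, -1.3, -21.1] contact_force: [-0.2, -0.8, -1.0] gripper_width: 0.0876 
tcp_pos: [0.6523, -0.0843, 0.0753] eef_rot: [179.9, -1.1, -21.1] contact_force: [0.5, -0.4, -0.1] gripper_width: 0.0871 
t 30.78 tcp [652.3 -84.3  75.3] [179.9  -1.1 -21.1] F [ 0.5 -0.4 -0.1] w 87.1
xyz units now-frame [-0.11  0.08  2.33] | target-frame [-0.07  0.08  2.33] | yaw units 0.08
```

```bash
g(){ grep -E "tcp|eef|width|force" | tr '\n' ' '; echo; }
python3 -m inch '[{"x":-0.06,"y":0.06,"z":0.3,"yaw":0.05},{"x":0,"y":0,"z":0.3,"yaw":0.02},{"x":0,"y":0,"z":0.3,"yaw":0},{"x":0,"y":0,"z":0.3,"yaw":0},{"x":0,"y":0,"z":0.3,"yaw":0}]'|g
python3 -m inch '[{"x":0,"y":0,"z":0.3,"yaw":0},{"x":0,"y":0,"z":0.2,"yaw":0},{"x":0,"y":0,"z":0.1,"yaw":0}]'|g
python3 go.py 650 -85.6 17 -21.4
```

```text
tcp_pos: [0.6507, -0.0863, 0.034] eef_rot: [179.9, -1.1, -21.5] contact_force: [-0.5, 0.7, -0.8] gripper_width: 0.0875 
tcp_pos: [0.6503, -0.0866, 0.0159] eef_rot: [179.9, -1.0, -21.5] contact_force: [0.5, -0.6, 0.4] gripper_width: 0.0876 
t 31.45 tcp [650.3 -86.6  15.9] [179.9  -1.  -21.5] F [ 0.5 -0.6  0.4] w 87.6
xyz units now-frame [-0.02 -0.03 -0.04] | target-frame [-0.03 -0.03 -0.04] | yaw units -0.02
```

```bash
g(){ grep -E "tcp|eef|width" | tr '\n' ' '; echo; }
python3 -m inch '[{"x":0,"y":0,"z":0,"yaw":0},{"x":0,"y":0,"z":0,"yaw":0},{"x":0,"y":0,"z":0,"yaw":0},{"x":0,"y":0,"z":0,"yaw":0},{"x":0,"y":0,"z":0,"yaw":0}]' -1 25|g
python3 -m inch '[{"x":0,"y":0,"z":0,"yaw":0},{"x":0,"y":0,"z":0,"yaw":0},{"x":0,"y":0,"z":0,"yaw":0}]'|g
python3 -m inch '[{"x":0,"y":0,"z":-0.1,"yaw":0},{"x":0,"y":0,"z":-0.2,"yaw":0},{"x":0,"y":0,"z":-0.3,"yaw":0},{"x":0,"y":0,"z":-0.4,"yaw":0},{"x":0,"y":0,"z":-0.5,"yaw":0}]' |g
python3 -m inch '[{"x":0,"y":0,"z":-0.5,"yaw":0},{"x":0,"y":0,"z":-0.5,"yaw":0},{"x":0,"y":0,"z":-0.5,"yaw":0},{"x":0,"y":0,"z":-0.5,"yaw":0},{"x":0,"y":0,"z":-0.5,"yaw":0}]' |g
python3 -m inch '[{"x":0,"y":0,"z":-0.5,"yaw":0},{"x":0,"y":0,"z":-0.5,"yaw":0},{"x":0,"y":0,"z":-0.4,"yaw":0},{"x":0,"y":0,"z":-0.2,"yaw":0},{"x":0,"y":0,"z":0,"yaw":0}]' |g
python3 go.py 483.2 107.7 170 21.6
```

```text
tcp_pos: [0.6506, -0.0865, 0.0158] eef_rot: [179.9, -1.0, -21.5] gripper_width: 0.0615 
tcp_pos: [0.6511, -0.0864, 0.0166] eef_rot: [179.9, -1.1, -21.5] gripper_width: 0.0619 
tcp_pos: [0.6486, -0.0863, 0.0546] eef_rot: [179.8, -0.8, -21.5] gripper_width: 0.0619 
tcp_pos: [0.6481, -0.0857, 0.1256] eef_rot: [179.9, -1.0, -21.5] gripper_width: 0.0619 
tcp_pos: [0.649, -0.0853, 0.1769] eef_rot: [-179.9, -1.5, -21.4] gripper_width: 0.0621 
t 33.37 tcp [649.  -85.3 176.9] [-179.9   -1.5  -21.4] F [ 0.8 -0.2 -1.8] w 62.1
xyz units now-frame [-9.   -4.76  0.05] | target-frame [-3.33 -9.62  0.28] | yaw units -10.76
```

```bash
g(){ grep -E "tcp|eef|width" | tr '\n' ' '; echo; }
python3 -m inch '[{"x":-0.2,"y":-0.1,"z":0,"yaw":0},{"x":-0.4,"y":-0.2,"z":0,"yaw":0},{"x":-0.55,"y":-0.28,"z":0,"yaw":0},{"x":-0.55,"y":-0.28,"z":0,"yaw":0},{"x":-0.55,"y":-0.28,"z":0,"yaw":0}]' |g
python3 -m inch '[{"x":-0.55,"y":-0.28,"z":0,"yaw":0},{"x":-0.55,"y":-0.28,"z":0,"yaw":0},{"x":-0.55,"y":-0.28,"z":0,"yaw":0},{"x":-0.55,"y":-0.28,"z":0,"yaw":0},{"x":-0.55,"y":-0.28,"z":0,"yaw":0}]' |g
python3 -m inch '[{"x":-0.55,"y":-0.28,"z":0,"yaw":0},{"x":-0.55,"y":-0.28,"z":0,"yaw":0},{"x":-0.55,"y":-0.28,"z":0,"yaw":0},{"x":-0.55,"y":-0.28,"z":0,"yaw":0},{"x":-0.4,"y":-0.2,"z":0,"yaw":0}]' |g
python3 -m inch '[{"x":-0.2,"y":-0.1,"z":0,"yaw":-0.3},{"x":0,"y":0,"z":0,"yaw":-0.6},{"x":0,"y":0,"z":0,"yaw":-0.7},{"x":0,"y":0,"z":0,"yaw":-0.7},{"x":0,"y":0,"z":0,"yaw":-0.7}]' |g
python3 -m inch '[{"x":0,"y":0,"z":0,"yaw":-0.7},{"x":0,"y":0,"z":0,"yaw":-0.7},{"x":0,"y":0,"z":0,"yaw":-0.7},{"x":0,"y":0,"z":0,"yaw":-0.7},{"x":0,"y":0,"z":0,"yaw":-0.7}]' |g
python3 go.py 483.2 107.7 160 21.6
```

```text
tcp_pos: [0.6035, -0.0371, 0.1722] eef_rot: [-180.0, -1.3, -21.7] gripper_width: 0.0616 
tcp_pos: [0.5433, 0.025, 0.1653] eef_rot: [179.7, -0.9, -21.7] gripper_width: 0.062 
tcp_pos: [0.4854, 0.083, 0.1594] eef_rot: [179.4, -0.5, -21.6] gripper_width: 0.0616 
tcp_pos: [0.4752, 0.089, 0.1564] eef_rot: [179.2, -0.1, -8.7] gripper_width: 0.0617 
tcp_pos: [0.4715, 0.0883, 0.1534] eef_rot: [179.1, 0.4, 6.4] gripper_width: 0.0619 
t 35.45 tcp [471.5  88.3 153.4] [179.1   0.4   6.4] F [-0.  -0.3 -0.7] w 61.9
xyz units now-frame [ 0.55 -0.71 -0.28] | target-frame [ 0.72 -0.55 -0.26] | yaw units -3.79
```

```bash
g(){ grep -E "tcp|eef|width" | tr '\n' ' '; echo; }
python3 -m inch '[{"x":0.1,"y":-0.12,"z":-0.1,"yaw":-0.7},{"x":0.12,"y":-0.13,"z":-0.1,"yaw":-0.7},{"x":0.12,"y":-0.12,"z":-0.1,"yaw":-0.7},{"x":0.12,"y":-0.12,"z":-0.1,"yaw":-0.7},{"x":0.12,"y":-0.1,"z":0,"yaw":-0.5}]' |g
python3 -m inch '[{"x":0,"y":0,"z":0,"yaw":-0.25},{"x":0,"y":0,"z":0,"yaw":0},{"x":0,"y":0,"z":0,"yaw":0}]' |g
python3 go.py 483.2 107.7 160 21.6
```

```text
tcp_pos: [0.4787, 0.1051, 0.1601] eef_rot: [179.2, 1.0, 20.7] gripper_width: 0.0617 
tcp_pos: [0.4774, 0.1051, 0.1587] eef_rot: [179.2, 1.2, 21.9] gripper_width: 0.0618 
t 36.12 tcp [477.4 105.1 158.7] [179.2   1.2  21.9] F [ 0.3 -0.3 -0.4] w 61.8
xyz units now-frame [ 0.25 -0.01 -0.06] | target-frame [ 0.25 -0.01 -0.05] | yaw units 0.08
```

```bash
g(){ grep -E "tcp|eef|width" | tr '\n' ' '; echo; }
for i in 1 2; do
python3 -m inch '[{"x":0.02,"y":0,"z":-0.3,"yaw":0},{"x":0.02,"y":0,"z":-0.5,"yaw":0},{"x":0.02,"y":0,"z":-0.5,"yaw":0},{"x":0.02,"y":0,"z":-0.5,"yaw":0},{"x":0.02,"y":0,"z":-0.3,"yaw":0}]' |g
python3 -m inch '[{"x":0,"y":0,"z":0,"yaw":0},{"x":0,"y":0,"z":0,"yaw":0}]' |g
python3 -m inch '[{"x":0,"y":0,"z":0.8,"yaw":0},{"x":0,"y":0,"z":0.9,"yaw":0},{"x":0,"y":0,"z":0.3,"yaw":0},{"x":0,"y":0,"z":0,"yaw":0},{"x":0,"y":0,"z":0,"yaw":0}]' |g
done
python3 go.py 483.2 107.7 160 21.6
```

```text
tcp_pos: [0.4781, 0.1054, 0.2121] eef_rot: [179.1, 1.5, 21.7] gripper_width: 0.0618 
tcp_pos: [0.4789, 0.1057, 0.2143] eef_rot: [179.1, 1.3, 21.7] gripper_width: 0.062 
tcp_pos: [0.4777, 0.104, 0.1624] eef_rot: [179.1, 1.3, 21.6] gripper_width: 0.062 
tcp_pos: [0.4814, 0.106, 0.2204] eef_rot: [179.1, 1.4, 21.6] gripper_width: 0.0623 
tcp_pos: [0.483, 0.1069, 0.2241] eef_rot: [179.1, 1.0, 21.6] gripper_width: 0.0618 
tcp_pos: [0.4829, 0.106, 0.1737] eef_rot: [179.1, 0.9, 21.6] gripper_width: 0.0615 
t 38.12 tcp [482.9 106.  173.7] [179.1   0.9  21.6] F [-0.6 -0.5  0. ] w 61.5
xyz units now-frame [ 0.05 -0.07  0.55] | target-frame [ 0.04 -0.06  0.55] | yaw units 0.01
```

```bash
g(){ grep -E "tcp|eef|width" | tr '\n' ' '; echo; }
for i in 1; do
python3 -m inch '[{"x":0,"y":0.6,"z":0,"yaw":0},{"x":0,"y":1,"z":0,"yaw":0},{"x":0,"y":1,"z":0,"yaw":0},{"x":0,"y":1,"z":0,"yaw":0},{"x":0,"y":1,"z":0,"yaw":0}]' |g
python3 -m inch '[{"x":0,"y":0,"z":0,"yaw":0},{"x":0,"y":0,"z":0,"yaw":0}]' |g
python3 -m inch '[{"x":0,"y":-0.6,"z":0,"yaw":0},{"x":0,"y":-1,"z":0,"yaw":0},{"x":0,"y":-1,"z":0,"yaw":0},{"x":0,"y":-1,"z":0,"yaw":0},{"x":0,"y":-1,"z":0,"yaw":0}]' |g
python3 -m inch '[{"x":0,"y":0,"z":0,"yaw":0},{"x":0,"y":0,"z":0,"yaw":0}]' |g
done
python3 go.py 483.2 107.7 160 21.6
```

```text
tcp_pos: [0.5281, -0.0004, 0.1799] eef_rot: [179.1, 0.7, 22.1] gripper_width: 0.0621 
tcp_pos: [0.5301, -0.0038, 0.1815] eef_rot: [179.0, 0.6, 21.9] gripper_width: 0.0619 
tcp_pos: [0.4877, 0.1045, 0.1823] eef_rot: [179.0, 0.4, 21.5] gripper_width: 0.0617 
tcp_pos: [0.4864, 0.1094, 0.1837] eef_rot: [179.0, 0.3, 21.8] gripper_width: 0.0621 
t 39.28 tcp [486.4 109.4 183.7] [179.    0.3  21.8] F [-0.1  0.8 -0.5] w 62.1
xyz units now-frame [-0.14 -0.    0.95] | target-frame [-0.14  0.02  0.95] | yaw units 0.05
```

```bash
g(){ grep -E "tcp|eef|width" | tr '\n' ' '; echo; }
for i in 1 2; do
python3 -m inch '[{"x":0,"y":0.6,"z":0,"yaw":0},{"x":0,"y":1,"z":0,"yaw":0},{"x":0,"y":1,"z":0,"yaw":0},{"x":0,"y":1,"z":0,"yaw":0},{"x":0,"y":1,"z":0,"yaw":0}]' >/dev/null
python3 -m inch '[{"x":0,"y":0,"z":0,"yaw":0},{"x":0,"y":0,"z":0,"yaw":0}]' |g
python3 -m inch '[{"x":-0.02,"y":-0.6,"z":0,"yaw":0},{"x":-0.02,"y":-1,"z":0,"yaw":0},{"x":0,"y":-1,"z":0,"yaw":0},{"x":0,"y":-1,"z":0,"yaw":0},{"x":0,"y":-1,"z":0,"yaw":0}]' >/dev/null
python3 -m inch '[{"x":0,"y":0,"z":0.1,"yaw":0},{"x":0,"y":0,"z":0.1,"yaw":0}]' |g
done
python3 go.py 483.2 107.7 150 21.6
```

```text
tcp_pos: [0.5321, 0.0001, 0.1892] eef_rot: [179.0, 0.1, 22.2] gripper_width: 0.0619 
tcp_pos: [0.4859, 0.1108, 0.1837] eef_rot: [179.0, -0.1, 22.0] gripper_width: 0.0617 
tcp_pos: [0.5304, 0.0002, 0.1855] eef_rot: [179.0, -0.1, 22.3] gripper_width: 0.0619 
tcp_pos: [0.4833, 0.1098, 0.178] eef_rot: [179.0, -0.0, 22.1] gripper_width: 0.0621 
t 41.62 tcp [483.3 109.8 178. ] [179.   -0.   22.1] F [-0.2 -0.2 -0.7] w 62.1
xyz units now-frame [-0.04  0.06  1.12] | target-frame [-0.03  0.08  1.12] | yaw units 0.12
```

```bash
g(){ grep -E "tcp|eef|width" | tr '\n' ' '; echo; }
python3 -m inch '[{"x":0,"y":0.06,"z":0.6,"yaw":0.1},{"x":0,"y":0,"z":0.6,"yaw":0},{"x":0,"y":0,"z":0,"yaw":0},{"x":0,"y":0,"z":0,"yaw":0}]' |g
python3 go.py 483.2 107.7 81 21.6
python3 - <<'E'
from h import *
snap('wrist','w12'); s=r.get_state(); t=s['tcp_pos']*1000
ends('w12',t[0],t[1],s['eef_rot'][2],[(t[2]/1000+.010,t[2]/1000+.026),(.060,.067)],(.03,.075))
p,W=cloud('w12'); z=W[...,2]
m=(z>t[2]/1000+.012)&(z<t[2]/1000+.024)&(np.hypot(W[...,0]-t[0]/1000,W[...,1]-t[1]/1000)<.06)
q=W[m]; c,s_=np.cos(np.radians(21.7)),np.sin(np.radians(21.7)); d=q[:,:2]-t[:2]/1000
A=np.c_[d@[c,s_],d@[-s_,c],np.ones(len(q))]; print('slope deg local x,y',np.degrees(np.linalg.lstsq(A,q[:,2],rcond=None)[0]))
E
```

```text
tcp_pos: [0.4839, 0.1083, 0.1474] eef_rot: [179.0, -0.1, 21.8] gripper_width: 0.0615 
t 41.95 tcp [483.9 108.3 147.4] [ 1.79e+02 -1.00e-01  2.18e+01] F [ 0.  -0.6 -0.6] w 61.5
xyz units now-frame [-0.04 -0.03  2.66] | target-frame [-0.04  0.01  2.66] | yaw units 0.05
0.15734577841017508 8640 xmax 51.0 y [-29.   31.3] ymid 1.2 rect ang 90.0 z 0.1667
0.06 1402 xmax 51.2 y [-31.6  30.9] ymid -0.4 rect ang 89.9 z 0.0647
slope deg local x,y [-1.44738566 -0.59955238  9.6023394 ]
```

View pics/w12.png

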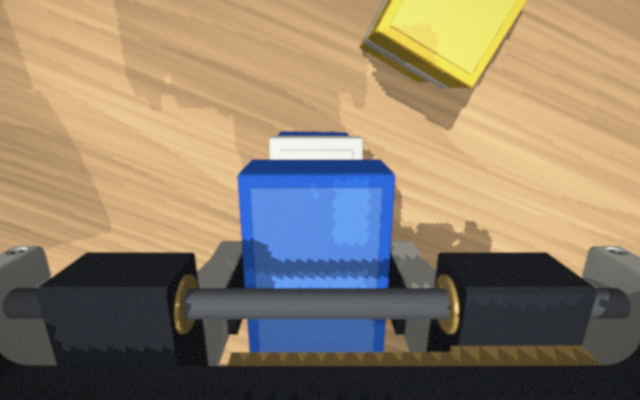

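Blue lid (px 240–393) lined up over the blue rack's plate; needs ~1.6 mm sideways. Descend slowly.

```bash
g(){ grep -E "tcp|eef|width" | tr '\n' ' '; echo; }
python3 -m inch '[{"x":-0.03,"y":0.06,"z":0.5,"yaw":0},{"x":0,"y":0,"z":0.6,"yaw":0},{"x":0,"y":0,"z":0.2,"yaw":0},{"x":0,"y":0,"z":0,"yaw":0}]' |g
python3 go.py 483.7 106.5 80 21.6
```

```text
tcp_pos: [0.4862, 0.106, 0.1173] eef_rot: [179.0, -0.4, 21.8] gripper_width: 0.0621 
t 42.33 tcp [486.2 106.  117.3] [179.   -0.4  21.8] F [ 1.2 -0.2 -0.4] w 62.1
xyz units now-frame [-0.09 -0.08  1.49] | target-frame [-0.08 -0.06  1.49] | yaw units 0.04
```

```bash
g(){ grep -E "tcp|eef|width" | tr '\n' ' '; echo; }
python3 -m inch '[{"x":-0.09,"y":-0.06,"z":0.5,"yaw":0},{"x":0,"y":0,"z":0.5,"yaw":0},{"x":0,"y":0,"z":0,"yaw":0},{"x":0,"y":0,"z":0,"yaw":0}]' |g
python3 go.py 483.7 106.5 80 21.6
```

```text
tcp_pos: [0.4862, 0.1067, 0.0954] eef_rot: [179.0, -0.6, 21.7] gripper_width: 0.0616 
t 42.67 tcp [486.2 106.7  95.4] [179.   -0.6  21.7] F [-0.1  0.2  0.5] w 61.6
xyz units now-frame [-0.1  -0.04  0.62] | target-frame [-0.09 -0.03  0.62] | yaw units 0.04
```

```bash
g(){ grep -E "tcp|eef|force" | tr '\n' ' '; echo; }
python3 -m inch '[{"x":-0.1,"y":-0.03,"z":0.2,"yaw":0},{"x":-0.02,"y":0,"z":0.15,"yaw":0},{"x":0,"y":0,"z":0.05,"yaw":0}]' |g
python3 -m inch '[{"x":0,"y":0,"z":0.05,"yaw":0}]' |g
```

```text
tcp_pos: [0.4846, 0.1069, 0.0875] eef_rot: [179.1, -0.8, 21.8] contact_force: [0.0, 0.6, -0.1] 
tcp_pos: [0.4847, 0.107, 0.0864] eef_rot: [179.1, -0.9, 21.8] contact_force: [0.5, -0.3, 0.1]
```

Tilt has come back to nearly its grasp value (−0.9 vs −1.1).

```bash
g(){ grep -E "tcp|eef|force" | tr '\n' ' '; echo; }
python3 -m inch '[{"x":-0.02,"y":0,"z":0.08,"yaw":0},{"x":-0.02,"y":0,"z":0.06,"yaw":0}]' |g
python3 -m inch '[{"x":0,"y":0,"z":0.05,"yaw":0}]' |g
```

```text
tcp_pos: [0.4841, 0.1067, 0.0832] eef_rot: [179.1, -0.9, 21.8] contact_force: [0.7, 0.9, -0.0] 
tcp_pos: [0.4841, 0.1067, 0.0818] eef_rot: [179.1, -0.9, 21.8] contact_force: [1.0, 0.3, -1.4]
```

```bash
g(){ grep -E "tcp|eef|force" | tr '\n' ' '; echo; }
python3 -m inch '[{"x":0,"y":0,"z":0.04,"yaw":0}]' |g
python3 -m inch '[{"x":0,"y":0,"z":0.03,"yaw":0}]' |g
```

```text
tcp_pos: [0.4841, 0.1067, 0.0807] eef_rot: [179.1, -0.9, 21.8] contact_force: [-0.1, 0.4, -0.4] 
tcp_pos: [0.4841, 0.1067, 0.0799] eef_rot: [179.1, -0.9, 21.8] contact_force: [-4.6, 1.2, 12.0]
```

```bash
g(){ grep -E "tcp|eef|width|force" | tr '\n' ' '; echo; }
python3 -m inch '[{"x":0,"y":0,"z":0.01,"yaw":0},{"x":0,"y":0,"z":0,"yaw":0},{"x":0,"y":0,"z":0,"yaw":0},{"x":0,"y":0,"z":0,"yaw":0},{"x":0,"y":0,"z":0,"yaw":0}]' 1|g
python3 -m inch '[{"x":0,"y":0,"z":-0.1,"yaw":0},{"x":0,"y":0,"z":-0.4,"yaw":0},{"x":0,"y":0,"z":-0.6,"yaw":0},{"x":0,"y":0,"z":-0.8,"yaw":0},{"x":0,"y":0,"z":-0.8,"yaw":0}]'|g
python3 -m inch '[{"x":0,"y":0,"z":-0.6,"yaw":0},{"x":0,"y":0,"z":-0.4,"yaw":0},{"x":0,"y":0,"z":-0.2,"yaw":0}]'|g
python3 -m inch '[{"x":0,"y":0.5,"z":-0.2,"yaw":0},{"x":0,"y":0.8,"z":0,"yaw":0},{"x":0,"y":0.8,"z":0,"yaw":0},{"x":0,"y":0.8,"z":0,"yaw":0},{"x":0,"y":0.8,"z":0,"yaw":0}]' >/dev/null
python3 -m inch '[{"x":0,"y":0.8,"z":0,"yaw":0},{"x":0,"y":0.8,"z":0,"yaw":0},{"x":0,"y":0.8,"z":0,"yaw":0},{"x":0,"y":0.8,"z":0,"yaw":0},{"x":0,"y":0.4,"z":0,"yaw":0}]'|g
python3 - <<'E'
from h import *
snap('top','top1'); p,W=cloud('top1')
for n,c,lo,hi in [('ylid',(292,151),.085,.11),('blid',(280,218),.085,.11),('tube',(230,147),.02,.06),('beak',(432,154),.03,.09)]:
    u,v=c; print(n,*rect(W,c,lo,hi,33))
for n,c in(('y',(.6471,.0845)),('b',(.4832,.1077))):
    m=(np.hypot(W[...,0]-c[0],W[...,1]-c[1])<.055)&(W[...,2]>.085); q=W[m]
    A=np.c_[q[:,:2]-c,np.ones(len(q))]; print(n,'slope',np.degrees(np.linalg.lstsq(A,q[:,2],rcond=None)[0][:2]).round(2))
E
```

```text
tcp_pos: [0.4845, 0.1068, 0.0796] eef_rot: [179.1, -0.9, 21.8] contact_force: [0.3, -0.1, -0.2] gripper_width: 0.086 
tcp_pos: [0.4802, 0.1058, 0.1456] eef_rot: [179.0, -0.4, 21.7] contact_force: [0.2, 0.9, -0.1] gripper_width: 0.0876 
tcp_pos: [0.481, 0.1067, 0.1809] eef_rot: [179.0, -0.7, 21.8] contact_force: [-0.1, -0.2, -0.7] gripper_width: 0.0877 
tcp_pos: [0.5507, -0.0676, 0.19] eef_rot: [179.1, -0.8, 22.1] contact_force: [0.2, -0.8, 0.6] gripper_width: 0.0873 
ylid [657.8  82.3  82.3  62.5  -5.3  97.8] 803
blid [448.6  85.5  50.6  22.  -68.9  97.5] 171
tube [655.8 240.5 100.6  50.7  22.3  28. ] 805
beak [ 649.4 -260.7   56.8   55.7  -76.6   58.4] 267
y slope [-0.54  0.51]
b slope [ 5.23 20.28]
```

View pics/top1.png

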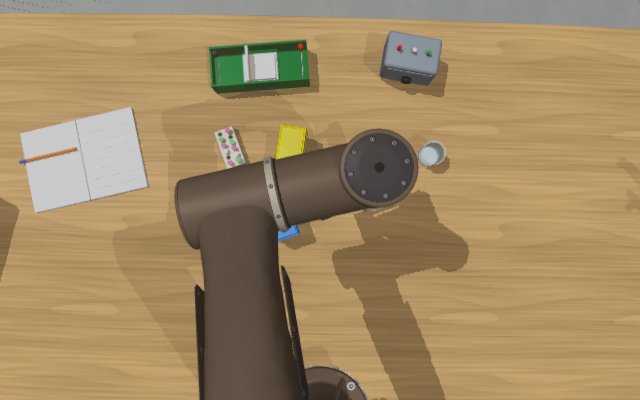

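The arm hides the boxes in the top view; bystanders unmoved. Move clear and look again.

```bash
g(){ grep -E "tcp|eef|width|force" | tr '\n' ' '; echo; }
python3 -m inch '[{"x":-0.3,"y":0.5,"z":0,"yaw":0},{"x":-0.4,"y":0.9,"z":0,"yaw":0},{"x":-0.4,"y":0.9,"z":0,"yaw":0},{"x":-0.4,"y":0.9,"z":0,"yaw":0},{"x":-0.4,"y":0.9,"z":0,"yaw":0}]' >/dev/null
python3 -m inch '[{"x":-0.4,"y":0.9,"z":0,"yaw":0},{"x":-0.4,"y":0.9,"z":0,"yaw":0},{"x":-0.4,"y":0.9,"z":0,"yaw":0},{"x":-0.4,"y":0.9,"z":0,"yaw":0},{"x":-0.2,"y":0.4,"z":0,"yaw":0}]'|g
python3 - <<'E'
from h import *
snap('top','top2'); p,W=cloud('top2'); snap('scene','s3')
for n,c,lo,hi in [('ylid',(292,151),.085,.11),('blid',(280,218),.085,.11)]:
    print(n,*rect(W,c,lo,hi,33))
for n,c in(('y',(.6471,.0845)),('b',(.4832,.1077))):
    m=(np.hypot(W[...,0]-c[0],W[...,1]-c[1])<.055)&(W[...,2]>.085)&(W[...,2]<.11); q=W[m]
    A=np.c_[q[:,:2]-c,np.ones(len(q))]; print(n,'slope',np.degrees(np.linalg.lstsq(A,q[:,2],rcond=None)[0][:2]).round(2))
im=cv2.imread('pics/s3.png')[130:320,140:480]; cv2.imwrite('pics/s3c.png',cv2.resize(im,None,fx=2,fy=2))
E
```

```text
tcp_pos: [0.5394, -0.2944, 0.1888] eef_rot: [179.3, -0.6, 22.2] contact_force: [-0.2, 0.0, -0.4] gripper_width: 0.0877 
ylid [647.3  83.4 103.4  62.8  -5.4  97.8] 1178
blid [483.8 105.7 102.1  63.   21.9  97.8] 1197
y slope [0.13 0.41]
b slope [-0.24  0.34]
```

View pics/s3c.png

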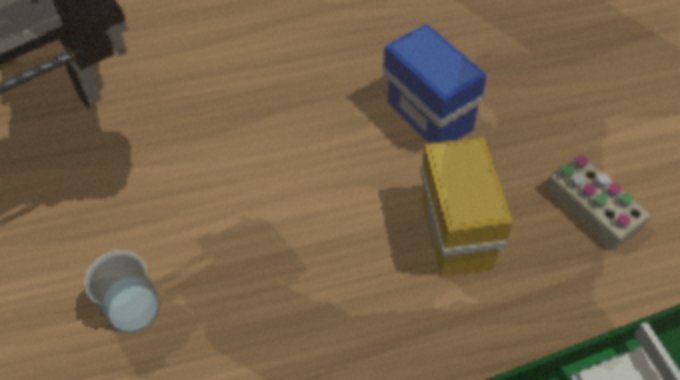

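Both boxes show flat, square lids with the white plate band visible between lid and box (blue ~(435,85), yellow ~(467,200) in the crop). Hand in.

```bash
python3 -c "
from plant import r
print(r.get_state()['time_s']); print(r.close_job())"
```

```text
46.3167
the job is handed in; nothing more can be done
None
```

Both racks are fully home in their own boxes, and each box is closed with the lid of its colour. I handed the job in at 46.3 s of the 112 s allowed.

- **Racks:** the wrist camera read both plates at 64–65 mm, against 64 mm expected.
- **Lids:** the top camera read both tops at 97.8 mm, against 99 mm expected. That camera reads about 1 mm low on the bare bench too, and the wrist camera gave 99.8 mm for the yellow lid. Slopes are under about 0.4°, which is camera noise. The last top view put the lid centres within about 1 mm (yellow) and 2 mm (blue) of their racks, inside the 4 mm play.
- **Bystanders:** a re-measurement put the tube rack and the beaker within 1 mm of where they started.
- **Set-down force:** the highest reading was about 43 N vertically at the wrist, for an instant as the blue rack reached the rim. The other three pieces stayed under 15 N.
- **Tool tilt:** the tool drifted a few degrees in tilt during moves, which the interface can't command directly. I brought the blue lid back to about its grasp tilt with fast sideways moves before lowering it; the yellow lid was about 0.5° off its grasp tilt when it touched down.

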